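Snug a tablet in the splitter with its thumbwheel

TASK

Get the open tablet splitter ready for a cut: take the tablet from the blue tray and lay it flat on the splitter's bed between the sprung jaw pad and the V stop, then roll the recessed thumbwheel with a light fingertip so that the jaw closes, until the tablet sits fully home in the V and the pad is pressed back about half its travel, and let go. Move the jaw only by its thumbwheel, never drive the pad to the end of its travel, do not lean hard on the wheel (no more than 12 N), leave the cover open and leave the other things where they are.

Things in the scene. Friction and masses are not known exactly. Their poses are not given: they have to be found in the camera images.
- splitter: Chrome tablet splitter, fixed: a low block 144 mm long (x), 56 mm wide (y), flat deck 26 mm above the trolley top. Origin: centre of its underside. Its +x runs along the middle of the deck from the black thumbwheel past the jaw and the bed to the blue V stop and the cover hinge. The bed is the plain deck between pad and V stop, open to both sides (y) for fingers.
- thumbwheel: Black knurled wheel, 26 mm diameter, 8 mm wide, in a slot. Origin: centre of its level axle, along the splitter's y. A shut pair of fingertips laid on its crown and drawn towards the splitter's +x rolls it by friction and closes the jaw 1 mm per 2.6 mm of rim (-x opens it). A fingertip 20 mm long gives some 15 mm of rim a stroke: lift, go back, roll again. It stays put. Deck clear 20 mm along x.
- wheel_crown (a point): Topmost point of the thumbwheel's rim, on average 3.5 mm above the deck, 52 mm from the splitter's middle on its -x side; axes as the splitter's. Worn, it runs out of true: its height rises and falls by 0.7 mm as it turns, so press by feel. It does not yield downward. Rolling takes about 2.7 N along the rim, 3.7 N with the pad half back: a touch below some 6 N slips, over 12 N is too much.
- tablet_home (a point): Centre of the tablet when fully home in the V stop, flat on the bed, 29.5 mm above the trolley top; axes as the splitter's. The V: two blue walls 8 mm high, 45 degrees to x, opening to -x, reaching from 4 to 25 mm ahead (+x) of this point and 18 mm to each side. Fingers up to 22 mm wide holding the tablet by its y sides are clear of the walls if it is laid 9 mm short (-x) of this point.
- jaw_front (a point): Middle of the front face of the white jaw block (18 mm wide, 8 mm high, 11 mm long, behind this point), 3.5 mm above the deck; axes as the splitter's. It slides to the splitter's +x to close, 27 mm at most; fully open it is 38 mm short (-x) of tablet_home. Some 7 N of friction hold it; it must not be pushed by hand.
- pad_face (a point): Middle of the face of the blue jaw pad (12 mm wide, 7 mm high), 3.5 mm above the deck; axes as the splitter's. The pad is sprung ahead of the jaw block: free, its face is 11 mm ahead (+x) of jaw_front, pressed back fully (8 mm) it is 3 mm ahead. Springs: 0.5 N when free, 0.5 N more per mm, so 2.5 N half-way. At the start it is 23 to 28 mm short (-x) of tablet_home.
- tablet_center (a point): Centre (half-way up) of the pink round tablet, 20 mm in diameter, 7 mm thick, 10 g, z up. It starts flat on the floor of the blue tray.
- tray: Blue tablet tray, fixed, 130 (x) x 110 (y) mm, rim 10 mm high, walls and floor 3 mm thick. Origin: centre of its underside.
- cover (a joint): Hinged chrome cover of the splitter, 100 mm long, at its +x end beyond the V stop: 0 shut, about 2.5 rad as it lies open, leaning away from the bed with its edge up to 110 mm high.
- pill_bottle: Amber pill bottle with white cap, 48 mm in diameter, 85 mm high, loose; a bystander. Origin: centre of its underside.
- crusher: White lever pill crusher, base 115 x 64 mm, 115 mm high, with a lever reaching 110 mm to its -x side, loose; a bystander. Origin: centre of its underside.
- scoop: Stainless tablet scoop, 125 mm long (x), 26 mm wide, 13 mm high, loose; a bystander. Origin: underside, about its middle.
- clip_bar: Chrome clip bar holding a stack of pale green medicine cups, fixed, base 60 x 160 mm, 85 mm high. Origin: centre of its underside.
Mind the look-alikes: they are no part of the job. What is shaped like the splitter but orange is not meant.

How it is judged:
On the way, in this order (a step that is already met when the one before it is completed fails the run):
1. the tablet lies flat and let go on the splitter's bed between pad and V stop (x of tablet_center in the frame of tablet_home between -0.02 and 0.002 m and y of tablet_center in the frame of tablet_home between -0.01 and 0.01 m and z of tablet_center in the frame of tablet_home between -0.002 and 0.002 m and angle between tablet_center's own z axis and vertical below 0.15 rad and contact force between each of the fingers, the arm and tablet below 0.05 N), for 0.2 s.
2. the jaw, closed by its thumbwheel, has pressed the pad back on the tablet (x of pad_face in the frame of jaw_front below 0.0095 m and horizontal distance between tablet_center and tablet_home below 0.002 m), for 0.2 s.
At the end, for the whole second after the job is handed in: The tablet lies flat on the bed, at rest, within 2 mm of its home in the V stop, held by the pad pressed back 1.5 to 6.5 mm of its 8 mm travel; the cover is still open (more than 1.9 rad) (all of step 2 and z of tablet_center in the frame of tablet_home between -0.002 and 0.002 m and angle between tablet_center's own z axis and vertical below 0.15 rad and linear speed of tablet below 0.01 m/s and x of pad_face in the frame of jaw_front above 0.0045 m and value of joint cover above 1.9 rad); the robot touches nothing.
It fails at once if the pad is driven to the end of its travel (pressed back more than 7.5 mm) (x of pad_face in the frame of jaw_front below 0.0035 m).
It fails at once if the thumbwheel is pressed with more than 12 N (contact force between any of the fingers, the arm and thumbwheel above 12 N).
It fails at once if the jaw or its pad is pushed by the robot with more than 3 N (contact force between any of the fingers, the arm and jaw above 3 N or contact force between any of the fingers, the arm and jaw_pad above 3 N).
It fails at once if a bystander (pill bottle, crusher, scoop) is moved more than 10 mm (distance of any of pill_bottle, crusher, scoop from where it was at the start of the episode above 0.01 m).
It also fails if it takes over 72 s, if anything falls off the work surface, if the arm or the gripper's body presses on something with over 40 N, if the wrist force passes 120 N, or if a joint passes its speed limit or range.

ROBOT

A 7-joint arm with a two-finger parallel gripper is mounted at the origin on the work surface. World frame = base frame: x ahead of the robot, y to its left, z up, the work surface at z = 0. Lengths are in m, angles in rad, forces in N, time in s.
With the tool pointing down it reaches from about 0.4 to 0.85 m from the base axis. Payload 4.5 kg.
Tool frame: the origin (TCP) lies midway between the tips of the shut fingers; the grasp point (between the pads) lies 19 mm behind it (r.hold_point_z is the distance from the TCP to the grasp point, in m); z points along the fingers, y is the direction in which the jaws open and shut (so a half turn about z gives the same grasp; the last joint's range is limited). The gripper opens to 88 mm and grips with 3 to 60 N. Pads are 18 mm wide; open, the fingers measure 123 mm over their backs; the gripper's body (75 mm by 187 mm) begins 45 mm behind the grasp point.
Start: joints at [-1.161, 0.689, -0.195, 1.565, 0.157, 0.902, -0.215], TCP at [0.229, 0.581, 0.239] pointing down, gripper open.
Joint ranges: [-3.01, 3.01], [-0.46, 2.08], [-1.47, 1.51], [0.13, 2.56], [-1, 4.14], [0.04, 2.09], [-2.66, 2.66]. Speed limits (rad/s): [2.57, 2.57, 3.14, 3.14, 3.14, 3.14, 3.14].

INTERFACE

Orientations are given as a unit quaternion [x, y, z, w].
In Python, from plant import r gives the robot as it stands. The module is installed in compiled form; this text tells all that it offers.
- The arm moves only by the tool move_arm, never from a script. Its arguments are lists of equal length, an entry for each row: "turn": the turn, a rotation vector about the tool's x, y, z in units of 2 pi rad (1.0 is 2 pi rad), a list of three; "dp": the shift along the tool's x, y, z in units of 2.5 cm (1.0 is 2.5 cm), a list of three; "jaw": the closure, from -1 (fully open) to 1 (shut), so that 0 is half open. In form: {"turn": [[wx, wy, wz], ...], "dp": [[x, y, z], ...], "jaw": [jaw, ...]}. A call has 1 to 10 rows; each row shifts and turns the commanded pose from where the row before left it, along the tool's axes as they then stand; what a row does not reach is not made up. A row lasts 1/12 s, in which the tool goes at most 41.7 mm and 7.16 degrees, less where a joint would pass 70% of its speed; a pose out of reach is approached as far as the arm can. A call with a number of a shift or a turn outside -1 to 1 is refused whole. A call with a gripper value outside its range is refused whole. The fingers move at their own pace and stop on an object; "newtons" is the grip in N (left out, the last holds). Time passes only in rows, so rows that do not move let the fingers close. It gives the time, the measured TCP pose, the force and the opening at its end, in the units of the state.
- r.get_state(): the state, without advancing time (a new reading comes with each control period).
- r.snapshot(name): name is "scene" or "top"; returns a dict with "frame" (480x640x3 uint8, blue, green, red), "mtx" (3x3 intrinsics, pixels), "k1" (the pictures are not rectified: a ray, as slopes to the right and down, at radius r is drawn at 1 + k1 r^2 times it, then the intrinsics apply), "origin" and "orientation" of the camera in the world. Camera axes: x right, y up, looking along -z (the intrinsics and any distortion apply to the point x, -y, -z); pixel columns grow to the right and rows downward; lengths in m; the calibration is good to about 2 mm. A picture is of the moment at which its call begins. There is no depth.
- r.finish_job(): hands the job in, once; it reports no verdict.
The state is a dict: "clock": time; "q": joint angles; "qd": joint speeds; "joint_torque": joint torques, N m; "tool_pos": TCP position; "eef_rot": TCP orientation; "contact_force": force on the tool from outside, world axes, zero at the start; "moment": the same for the moment, N m; "opening": opening from 0.0 (shut) to 1.0 (fully open).
Only numpy, scipy, OpenCV 4.12 (cv2) and the standard library are available. Lean on these libraries where they do the work, as an engineer would, in place of code of your own. Each camera call takes 0.05 s, during which the arm holds its last target.

## Working session

There is one attempt and no reset: what is moved stays moved. The work goes in short steps, Python scripts to look and compute and a tool call to move; the robot and the scene stay as the last step left them, time stands still between calls to the robot, and variables do not carry over. Pictures are saved under pics/ and viewed, and the job is handed in when it is done.

Besides the shell and the picture viewer there is one more tool, called by a JSON object that holds its "api" and its "payload". move_arm: Moves the arm, as the interface text tells. Shifts and turns lie within -1 to 1; 1 stands for 2.5 cm of shift or 2 pi rad of turn. Its arguments: {"type":"object","properties":{"turn":{"type":"array","items":{"type":"array","items":{"type":"number","minimum":-1,"maximum":1}}},"dp":{"type":"array","items":{"type":"array","items":{"type":"number","minimum":-1,"maximum":1}}},"jaw":{"type":"array","items":{"type":"number"}},"newtons":{"type":"number"}},"required":["turn","dp","jaw"]}

```bash
mkdir -p pics; ls; cat > h.py <<'E'
import numpy as np, cv2, json
from scipy.spatial.transform import Rotation as R
def snap(r,name,fn):
    s=r.snapshot(name); cv2.imwrite('pics/'+fn,s['frame'])
    np.savez('pics/'+fn[:-4]+'.npz',**{k:np.array(v) for k,v in s.items()}); return s
def load(fn): return dict(np.load('pics/'+fn+'.npz'))
def ray(s,u,v):
    K=np.array(s['mtx']);k1=float(s['k1'])
    p=cv2.undistortPoints(np.array([[[u,v]]],float),K,np.array([k1,0,0,0.]))[0,0]
    d=R.from_quat(s['orientation']).apply([p[0],-p[1],-1.]) if np.shape(s['orientation'])==(4,) else np.array(s['orientation'])@[p[0],-p[1],-1.]
    return np.array(s['origin'],float),d
def onz(s,u,v,z):
    o,d=ray(s,u,v); return o+d*(z-o[2])/d[2]
def proj(s,P):
    M=R.from_quat(s['orientation']).as_matrix() if np.shape(s['orientation'])==(4,) else np.array(s['orientation'])
    c=M.T@(np.array(P)-s['origin']); x,y=c[0]/-c[2],-c[1]/-c[2]
    f=1+float(s['k1'])*(x*x+y*y); K=np.array(s['mtx'])
    return K[0,0]*x*f+K[0,2],K[1,1]*y*f+K[1,2]
E
python3 - <<'E'
from plant import r
from h import *
for n in ('scene','top'):
    s=snap(r,n,n+'0.png'); print(n,s['mtx'],s['k1'],s['origin'],s['orientation'])
print(r.get_state(), r.hold_point_z)
E
```

```text
pics
scene [[615.52743024   0.         316.45187648]
 [  0.         615.52743024 244.58486052]
 [  0.           0.           1.        ]] -0.15599134883698557 [ 0.9351155  -0.68856055  0.8364387 ] [0.41107395 0.10773334 0.24827723 0.87049994]
top [[469.78855107   0.         312.3872286 ]
 [  0.         469.78855107 237.56232307]
 [  0.           0.           1.        ]] 0.021021126325445547 [0.33723373 0.08954712 0.86260897] [-0.07132671  0.05058234  0.70464766 -0.70414885]
{'clock': 0.1, 'q': array([-1.1611947 ,  0.68989891, -0.19453683,  1.56624417,  0.15729051,
        0.90250434, -0.21509766]), 'qd': array([ 0.00133798, -0.00291092, -0.00237868, -0.00240452,  0.00096837,
        0.00015488, -0.00075826]), 'joint_torque': array([-3.20514962e-03, -5.28498459e+01, -1.27127722e+00, -1.53834540e+01,
       -5.24759910e-02,  2.00581104e-03,  4.83889323e-05]), 'tool_pos': array([0.2292062 , 0.5808375 , 0.23799031]), 'eef_rot': array([ 1.86754661e-01,  9.82406232e-01, -8.25451438e-04, -1.03683692e-04]), 'contact_force': array([ 1.34320369, -0.39616941, -0.65997795]), 'moment': array([-0.009964  , -0.01679814, -0.0203228 ]), 'opening': 0.9962756569418307} 0.0187
```

View pics/scene0.png

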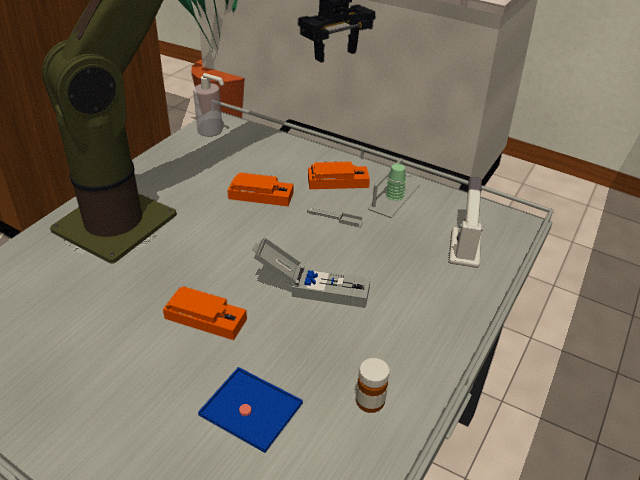

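View pics/top0.png

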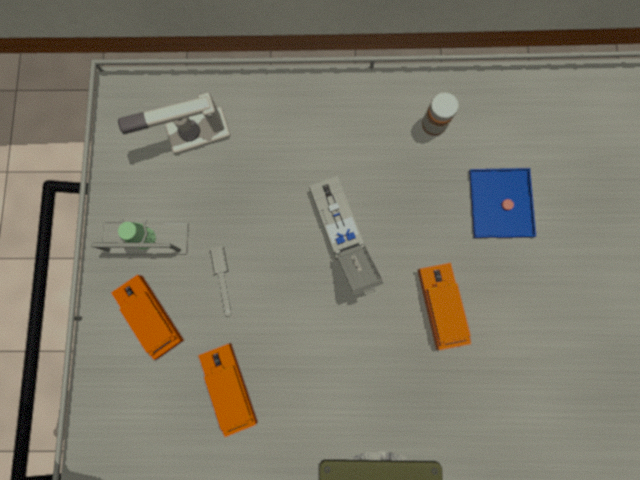

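The scene shows the tablet in the tray at about (245,410) and the splitter at about (310,285). In the top view the tablet is at about (508,204) and the splitter runs from (325,185) to (360,290). Next I'll zoom in.

```bash
python3 - <<'E'
from h import *
a=cv2.imread('pics/top0.png')[170:300,290:400]; cv2.imwrite('pics/tz0.png',cv2.resize(a,None,fx=4.6,fy=4.6,interpolation=cv2.INTER_CUBIC))
a=cv2.imread('pics/scene0.png')[230:315,245:380]; cv2.imwrite('pics/sz0.png',cv2.resize(a,None,fx=5.9,fy=5.9,interpolation=cv2.INTER_CUBIC))
for n in('scene0','top0'):
    s=load(n); f=cv2.cvtColor(s['frame'],cv2.COLOR_BGR2HSV)
    b=cv2.inRange(f,(105,150,60),(130,255,255))
    nn,l,st,c=cv2.connectedComponentsWithStats(b)
    for i in range(1,nn):
        if st[i,4]>8: print(n,'blue',st[i],c[i])
    F=s['frame'].astype(int)
    m=((F[...,2]>150)&(F[...,0]>70)&(F[...,2]-F[...,1]>60)).astype(np.uint8)
    nn,l,st,c=cv2.connectedComponentsWithStats(m)
    for i in range(1,nn):
        if st[i,4]>15: print(n,'pink',st[i],c[i],onz(s,*c[i],.0095))
E
```

```text
scene0 blue [305 270  12  15 114] [309.92105263 277.38596491]
scene0 blue [331 278   3   7  12] [332.25       280.66666667]
scene0 blue [ 198  367  105   85 4607] [250.83763838 408.60191014]
scene0 pink [239 404  12  10  91] [244.78021978 408.54945055] [ 0.54563936 -0.24489817  0.0095    ]
top0 blue [ 471  169   64   68 3880] [501.85541237 202.86881443]
top0 blue [347 234   7   5  27] [350.03703704 235.81481481]
top0 blue [337 236   7   7  31] [339.90322581 239.32258065]
```

View pics/tz0.png

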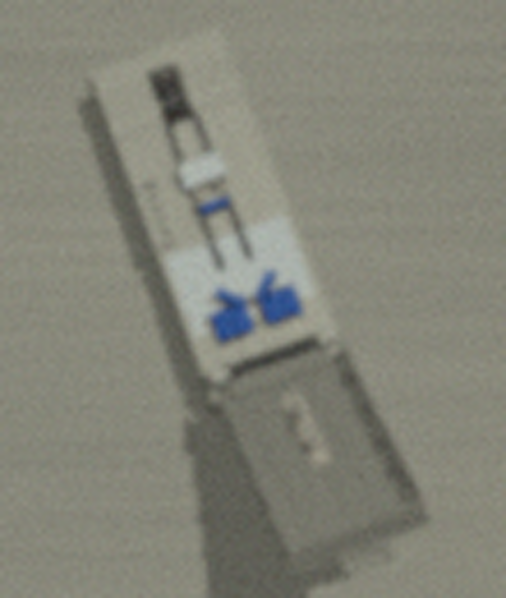

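View pics/sz0.png

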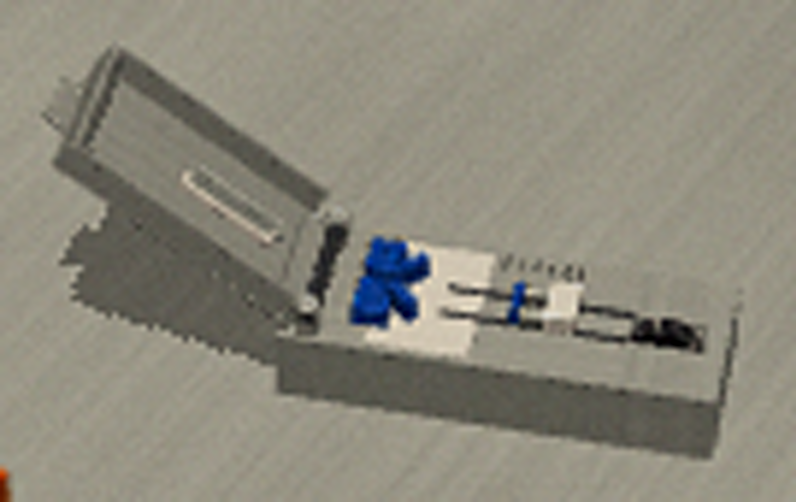

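```bash
python3 - <<'E'
from h import *
T=load('top0');S=load('scene0')
t=lambda U,V,z:onz(T,(U+.5)/4.6-.5+290,(V+.5)/4.6-.5+170,z)
s=lambda U,V,z:onz(S,(U+.5)/5.9-.5+245,(V+.5)/5.9-.5+230,z)
print('top');pts={}
for n,U,V,z in [('c-x-y?',92,75,.026),('c2',218,30,.026),('wheel',172,95,.028),('jawtop',203,165,.034),('padtop',214,206,.033),('whiteL',163,257,.026),('whiteR',287,216,.026),('VtipL',218,297,.034),('VtipR',270,275,.034),('Vcen',256,300,.034),('hingeL',213,375,.026),('hingeR',335,342,.026)]:
    print(n,t(U,V,z).round(4))
print('scene')
for n,U,V,z in [('c near -x',718,403,.026),('c far',737,290,.026),('near hinge',280,340,.026),('nearbot',712,457,0),('wheel',668,333,.028),('jawtop',563,290,.034),('padtop',518,287,.033),('Vtipfar',425,258,.034),('Vtipnear',414,300,.034),('white near -x',470,356,.026),('white far -x',496,252,.026)]:
    print(n,s(U,V,z).round(4))
F=T['frame'][196:214,498:520].astype(int); print(F[8])
m=(T['frame'][...,2].astype(int)-T['frame'][...,0]>30).astype(np.uint8); m[:190]=0;m[220:]=0;m[:,:480]=0;m[:,530:]=0
nn,l,st,c=cv2.connectedComponentsWithStats(m);print(st[1:],c[1:]);
for i in range(1,nn): print(onz(T,*c[i],.0125))
print(onz(S,244.78,408.5,.0105))
E
```

```text
top
c-x-y? [0.5798 0.1196 0.026 ]
c2 [0.5982 0.0691 0.026 ]
wheel [0.5708 0.0876 0.028 ]
jawtop [0.5406 0.0755 0.034 ]
padtop [0.5243 0.0713 0.033 ]
whiteL [0.5053 0.0914 0.026 ]
whiteR [0.5217 0.0424 0.026 ]
VtipL [0.4878 0.07   0.034 ]
VtipR [0.4964 0.0497 0.034 ]
Vcen [0.4865 0.0553 0.034 ]
hingeL [0.4583 0.072  0.026 ]
hingeR [0.4712 0.0243 0.026 ]
scene
c near -x [0.5984 0.0683 0.026 ]
c far [0.5789 0.1184 0.026 ]
near hinge [0.4652 0.0182 0.026 ]
nearbot [0.5976 0.0696 0.    ]
wheel [0.5704 0.0863 0.028 ]
jawtop [0.5345 0.0801 0.034 ]
padtop [0.5209 0.0744 0.033 ]
Vtipfar [0.4887 0.0692 0.034 ]
Vtipnear [0.4961 0.0501 0.034 ]
white near -x [0.5207 0.0447 0.026 ]
white far -x [0.5026 0.0919 0.026 ]
[[138  74  29]
 [140  74  43]
 [123  67  42]
 [ 90  59  63]
 [ 73  68 106]
 [ 82  97 143]
 [ 97 117 170]
 [ 98 118 174]
 [102 122 178]
 [110 122 181]
 [ 96 115 171]
 [100 116 172]
 [101 116 175]
 [ 95 115 174]
 [ 99 108 163]
 [123 104 136]
 [138  86  79]
 [139  74  34]
 [142  80  38]
 [135  70  22]
 [140  77  35]
 [136  71  33]]
[[502 200  11  10  84]] [[507.32142857 204.26190476]]
[ 0.54623158 -0.24222884  0.0125    ]
[ 0.54605345 -0.24535722  0.0105    ]
```

{"api": "move_arm", "payload": {"turn": [[0, 0, 0.0192], [0, 0, 0.0192], [0, 0, 0.0192], [0, 0, 0.0192], [0, 0, 0.0192], [0, 0, 0.0192], [0, 0, 0.0192], [0, 0, 0.0192], [0, 0, 0.0192], [0, 0, 0.0192]], "dp": [[0, 0, 0], [0, 0, 0], [0, 0, 0], [0, 0, 0], [0, 0, 0], [0, 0, 0], [0, 0, 0], [0, 0, 0], [0, 0, 0], [0, 0, 0]], "jaw": [0, 0, 0, 0, 0, 0, 0, 0, 0, 0], "newtons": 8}}

```text
clock: 0.93
tool_pos: [0.2291, 0.5811, 0.2383]
eef_rot: [0.713, 0.701, -0.0, 0.0]
contact_force: [-0.1, 0.7, 0.3]
opening: 0.499
```

```bash
cat >> h.py <<'E'
def to(st,target=None,yaw=20.):
    """print remaining move in tool units (after yaw fix)"""
    M=R.from_quat(st['eef_rot']).as_matrix(); p=st['tool_pos']
    y=np.degrees(np.arctan2(M[1,0],M[0,0]))
    print('t',round(st['clock'],2),'p',p.round(4),'yaw',y.round(2),'tilt',(M[:2,2]).round(4),'F',np.round(st['contact_force'],2),'op',round(st['opening'],3),'q',st['q'].round(2))
    print('turn left (units, tool z):',((y-yaw+180)%360-180)/360)
    if target is not None: print('units in tool axes now:',(M.T@(np.array(target)-p)/.025).round(3))
ex=np.array([np.cos(np.radians(-160)),np.sin(np.radians(-160))]);ey=np.array([-ex[1],ex[0]])
C=np.array([.521,.0693])
def loc(P): d=np.array(P)[:2]-C; return np.array([d@ex,d@ey])
def wor(x,y): return C+x*ex+y*ey
E
python3 - <<'E'
from h import *
from plant import r
to(r.get_state())
T=load('top0');S=load('scene0')
for s,n in((T,'top'),(S,'scene')):
  f=cv2.cvtColor(s['frame'],cv2.COLOR_BGR2HSV)
  b=cv2.inRange(f,(105,110,50),(130,255,255)); b[:220]=0;b[300:]=0;b[:,:300]=0;b[:,365:]=0
  if n=='top': b[:,:]=np.where(np.arange(640)[None]>0,b,0); b[:230]=0
  else: b[:,:]=np.where(np.arange(640)[None]<325,b,0)
  v,u=np.nonzero(b)
  L=np.array([loc(onz(s,a,c,.034)) for a,c in zip(u,v)])*1000
  print(n,len(u),L.min(0),L.max(0),np.percentile(L,[3,97],axis=0))
E
```

```text
t 0.93 p [0.2291 0.5811 0.2383] yaw 89.02 tilt [-0.0005 -0.0009] F [-0.09  0.71  0.33] op 0.499 q [-1.36  0.69  0.16  1.58 -0.13  0.88 -1.17]
turn left (units, tool z): 0.19171366631628992
top 98 [ 30.65133702 -16.98266158] [47.2110235  15.54835655] [[ 32.31801679 -15.97734008]
 [ 46.72934869  14.6703013 ]]
scene 127 [ 28.04531789 -17.1504275 ] [48.94502914 23.21078164] [[ 29.06537886 -15.24731099]
 [ 48.28160864  21.66982448]]
```

{"api": "move_arm", "payload": {"turn": [[0, 0, 0.0192], [0, 0, 0.0192], [0, 0, 0.0192], [0, 0, 0.0192], [0, 0, 0.0192], [0, 0, 0.0192], [0, 0, 0.0192], [0, 0, 0.0192], [0, 0, 0.0192], [0, 0, 0.0189]], "dp": [[0, 0, 0], [0, 0, 0], [0, 0, 0], [0, 0, 0], [0, 0, 0], [0, 0, 0], [0, 0, 0], [0, 0, 0], [0, 0, 0], [0, 0, 0]], "jaw": [0, 0, 0, 0, 0, 0, 0, 0, 0, 0]}}

```text
clock: 1.77
tool_pos: [0.229, 0.5812, 0.2383]
eef_rot: [0.985, 0.174, -0.0, 0.0]
contact_force: [0.2, 0.1, -0.2]
opening: 0.496
```

```bash
python3 - <<'E'
from h import *
from plant import r
to(r.get_state(),[.5,.2,.2])
to(r.get_state(),[.546,-.2437,.1])
E
```

```text
t 1.77 p [0.229  0.5812 0.2383] yaw 20.01 tilt [-0.0005 -0.0008] F [ 0.23  0.11 -0.18] op 0.496 q [-1.54  0.74  0.51  1.59 -0.43  0.93 -2.1 ]
turn left (units, tool z): 3.4695047643474986e-05
units in tool axes now: [ 4.969 18.035  1.538]
t 1.77 p [0.229  0.5812 0.2383] yaw 20.01 tilt [-0.0005 -0.0008] F [ 0.23  0.11 -0.18] op 0.496 q [-1.54  0.74  0.51  1.59 -0.43  0.93 -2.1 ]
turn left (units, tool z): 3.4695047643474986e-05
units in tool axes now: [ 0.627 35.339  5.551]
```

{"api": "move_arm", "payload": {"turn": [[0, 0, 0], [0, 0, 0], [0, 0, 0], [0, 0, 0], [0, 0, 0], [0, 0, 0], [0, 0, 0], [0, 0, 0], [0, 0, 0], [0, 0, 0]], "dp": [[0.25, 0.9, 0], [0.25, 0.9, 0], [0.25, 0.9, 0], [0.25, 0.9, 0], [0.25, 0.9, 0], [0.25, 0.9, 0], [0.25, 0.9, 0], [0.25, 0.9, 0], [0.25, 0.9, 0], [0.25, 0.9, 0]], "jaw": [0, 0, 0, 0, 0, 0, 0, 0, 0, 0]}}

```text
clock: 2.6
tool_pos: [0.3664, 0.3911, 0.2384]
eef_rot: [0.984, 0.177, -0.0, 0.0]
contact_force: [0.1, 0.9, -0.3]
opening: 0.499
```

{"api": "move_arm", "payload": {"turn": [[0, 0, 0], [0, 0, 0], [0, 0, 0], [0, 0, 0], [0, 0, 0], [0, 0, 0], [0, 0, 0], [0, 0, 0], [0, 0, 0], [0, 0, 0]], "dp": [[0.25, 0.9, 0], [0.25, 0.9, 0], [0.25, 0.9, 0], [0.25, 0.9, 0], [0.25, 0.9, 0], [0.25, 0.9, 0], [0.25, 0.9, 0], [0.25, 0.9, 0], [0.25, 0.9, 0], [0.25, 0.9, 0]], "jaw": [0, 0, 0, 0, 0, 0, 0, 0, 0, 0]}}

```text
clock: 3.43
tool_pos: [0.5032, 0.202, 0.2384]
eef_rot: [0.984, 0.177, -0.0, -0.0]
contact_force: [0.4, 0.7, -0.3]
opening: 0.498
```

```bash
python3 - <<'E'
from h import *
from plant import r
to(r.get_state(),[.546,-.2437,.1])
E
```

```text
t 3.43 p [0.5032 0.202  0.2384] yaw 20.35 tilt [-0.0008 -0.0001] F [ 0.37  0.7  -0.26] op 0.498 q [-0.72  0.62  0.43  1.84 -0.35  0.77 -1.32]
turn left (units, tool z): 0.0009775285531440482
units in tool axes now: [-4.591 17.311  5.536]
```

{"api": "move_arm", "payload": {"turn": [[0, 0, 0.001], [0, 0, 0], [0, 0, 0], [0, 0, 0], [0, 0, 0], [0, 0, 0], [0, 0, 0], [0, 0, 0], [0, 0, 0], [0, 0, 0]], "dp": [[-0.25, 0.95, 0.2], [-0.25, 0.95, 0.2], [-0.25, 0.95, 0.2], [-0.25, 0.95, 0.2], [-0.25, 0.95, 0.2], [-0.25, 0.95, 0.2], [-0.25, 0.95, 0.2], [-0.25, 0.95, 0.2], [-0.25, 0.95, 0.2], [-0.25, 0.95, 0.2]], "jaw": [0, 0, 0, 0, 0, 0, 0, 0, 0, 0]}}

```text
clock: 4.27
tool_pos: [0.5253, -0.0426, 0.1882]
eef_rot: [0.985, 0.174, -0.0, -0.0]
contact_force: [-0.7, 0.1, 0.7]
opening: 0.501
```

{"api": "move_arm", "payload": {"turn": [[0, 0, 0], [0, 0, 0], [0, 0, 0], [0, 0, 0], [0, 0, 0], [0, 0, 0], [0, 0, 0], [0, 0, 0], [0, 0, 0], [0, 0, 0]], "dp": [[-0.25, 0.95, 0.35], [-0.25, 0.95, 0.35], [-0.25, 0.95, 0.35], [-0.25, 0.95, 0.35], [-0.25, 0.95, 0.35], [-0.25, 0.95, 0.35], [-0.25, 0.95, 0.35], [-0.25, 0.95, 0.35], [0, 0, 0], [0, 0, 0]], "jaw": [0, 0, 0, 0, 0, 0, 0, 0, 0, 0]}}

```text
clock: 5.1
tool_pos: [0.5425, -0.2388, 0.1179]
eef_rot: [0.985, 0.172, -0.001, -0.0]
contact_force: [0.6, 1.1, 1.1]
opening: 0.504
```

```bash
python3 - <<'E'
from h import *
from plant import r
to(r.get_state(),[.546,-.2437,.0052])
s=snap(r,'scene','s1.png'); cv2.imwrite('pics/s1z.png',cv2.resize(s['frame'][300:460,160:340],None,fx=3.5,fy=3.5))
E
```

```text
t 5.1 p [ 0.5425 -0.2388  0.1179] yaw 19.81 tilt [-0.0015 -0.0001] F [0.64 1.12 1.13] op 0.504 q [ 0.2   0.83  0.24  1.78 -0.32  0.58 -0.59]
turn left (units, tool z): -0.0005319148437228212
units in tool axes now: [0.071 0.235 4.508]
```

View pics/s1z.png

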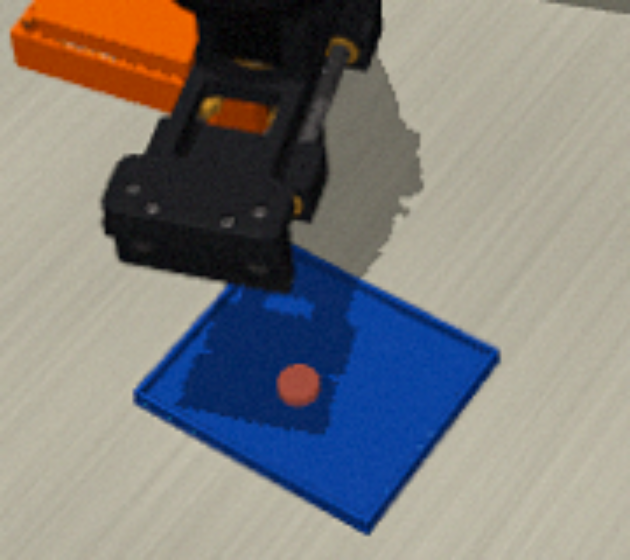

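The tablet is below and just ahead of the open fingers, at zoom pixel (298,385). I'll centre over it and go down.

{"api": "move_arm", "payload": {"turn": [[0, 0, 0], [0, 0, 0], [0, 0, 0], [0, 0, 0], [0, 0, 0], [0, 0, 0], [0, 0, 0], [0, 0, 0], [0, 0, 0], [0, 0, 0]], "dp": [[0.07, 0.235, 0], [0, 0, 0.6], [0, 0, 0.6], [0, 0, 0.6], [0, 0, 0.6], [0, 0, 0.6], [0, 0, 0.6], [0, 0, 0.3], [0, 0, 0.1], [0, 0, 0]], "jaw": [0, 0, 0, 0, 0, 0, 0, 0, 0, 0]}}

```text
clock: 5.98
tool_pos: [0.5474, -0.2414, 0.0185]
eef_rot: [0.985, 0.174, -0.0, -0.0]
contact_force: [-0.2, -0.5, 0.3]
opening: 0.497
```

```bash
python3 - <<'E'
from h import *
from plant import r
to(r.get_state(),[.546,-.2437,.0052])
s=snap(r,'scene','s2.png'); cv2.imwrite('pics/s2z.png',cv2.resize(s['frame'][340:460,180:320],None,fx=4.5,fy=4.5))
E
```

```text
t 5.98 p [ 0.5474 -0.2414  0.0185] yaw 20.04 tilt [-0.0003  0.0006] F [-0.18 -0.5   0.29] op 0.497 q [ 0.25  0.99  0.16  1.78 -0.36  0.4  -0.55]
turn left (units, tool z): 0.00010262036327538403
units in tool axes now: [-0.082  0.066  0.534]
```

View pics/s2z.png

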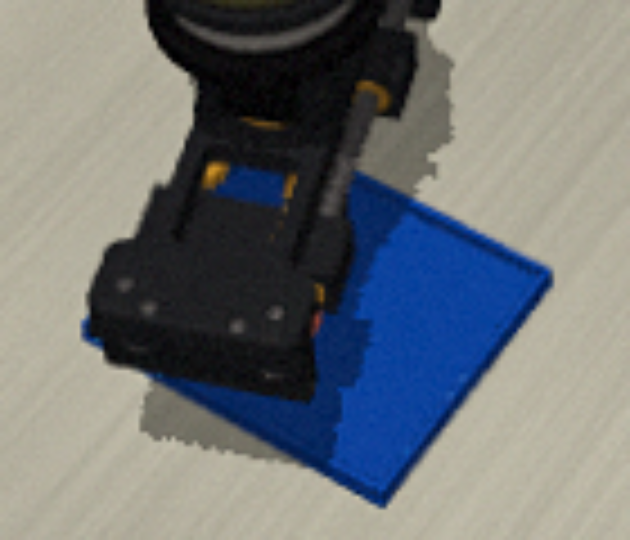

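{"api": "move_arm", "payload": {"turn": [[0, 0, 0], [0, 0, 0], [0, 0, 0], [0, 0, 0], [0, 0, 0], [0, 0, 0], [0, 0, 0], [0, 0, 0]], "dp": [[-0.06, 0.04, 0], [0, 0, 0], [0, 0, 0], [0, 0, 0.15], [0, 0, 0.15], [0, 0, 0.15], [0, 0, 0.05], [0, 0, 0]], "jaw": [0.3, 0.3, 0.3, 0.3, 0.3, 0.3, 0.3, 0.3]}}

```text
clock: 6.7
tool_pos: [0.5456, -0.2434, 0.0055]
eef_rot: [0.985, 0.173, -0.0, -0.0]
contact_force: [-0.2, 0.5, 0.5]
opening: 0.349
```

```bash
python3 - <<'E'
from h import *
from plant import r
to(r.get_state(),[.546,-.2437,.0052])
E
```

```text
t 6.7 p [ 0.5456 -0.2434  0.0055] yaw 19.98 tilt [-0.001   0.0006] F [-0.16  0.5   0.47] op 0.349 q [ 0.26  1.01  0.15  1.78 -0.36  0.38 -0.55]
turn left (units, tool z): -5.996505707723069e-05
units in tool axes now: [0.01  0.015 0.013]
```

Tool in place over the tablet at z 5.5 mm; close on it.

{"api": "move_arm", "payload": {"turn": [[0, 0, 0], [0, 0, 0], [0, 0, 0], [0, 0, 0], [0, 0, 0], [0, 0, 0]], "dp": [[0, 0, 0], [0, 0, 0], [0, 0, 0], [0, 0, 0], [0, 0, 0], [0, 0, 0]], "jaw": [1, 1, 1, 1, 1, 1], "newtons": 8}}

```text
clock: 7.2
tool_pos: [0.5461, -0.2436, 0.0063]
eef_rot: [0.985, 0.173, 0.0, -0.0]
contact_force: [-0.2, 0.3, -0.0]
opening: 0.215
```

{"api": "move_arm", "payload": {"turn": [[0, 0, 0], [0, 0, 0], [0, 0, 0], [0, 0, 0], [0, 0, 0], [0, 0, 0], [0, 0, 0]], "dp": [[0, 0, 0], [0, 0, -0.2], [0, 0, -0.5], [0, 0, -0.8], [0, 0, -0.8], [0, 0, -0.8], [0, 0, -0.8]], "jaw": [1, 1, 1, 1, 1, 1, 1]}}

```text
clock: 7.78
tool_pos: [0.5461, -0.2437, 0.1058]
eef_rot: [0.985, 0.173, 0.0, 0.0]
contact_force: [0.0, 0.8, -0.8]
opening: 0.214
```

```bash
python3 - <<'E'
from h import *
from plant import r
print(wor(.015,0))
to(r.get_state(),[*wor(.015,-.0005),.06])
s=snap(r,'scene','s3.png'); cv2.imwrite('pics/s3z.png',cv2.resize(s['frame'][280:450,160:320],None,fx=3.5,fy=3.5))
E
```

```text
[0.50690461 0.0641697 ]
t 7.78 p [ 0.5461 -0.2437  0.1058] yaw 19.97 tilt [ 0.0007 -0.0002] F [ 0.02  0.8  -0.82] op 0.214 q [ 0.21  0.85  0.23  1.77 -0.33  0.56 -0.58]
turn left (units, tool z): -8.70999456004995e-05
units in tool axes now: [  2.732 -12.131   1.827]
```

View pics/s3z.png

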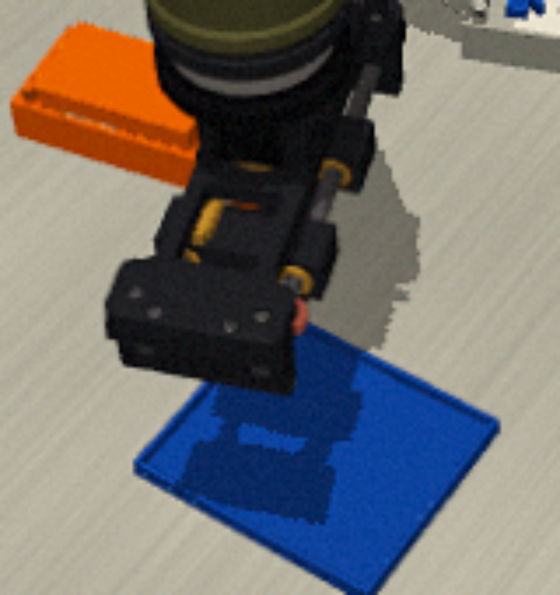

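The tablet is held (red edge at zoom pixel (300,318), opening 0.214). Next I carry it to the bed.

{"api": "move_arm", "payload": {"turn": [[0, 0, 0], [0, 0, 0], [0, 0, 0], [0, 0, 0], [0, 0, 0], [0, 0, 0], [0, 0, 0], [0, 0, 0], [0, 0, 0], [0, 0, 0]], "dp": [[0.1, -0.4, 0], [0.19, -0.85, 0], [0.19, -0.85, 0], [0.19, -0.85, 0], [0.19, -0.85, 0], [0.19, -0.85, 0], [0.19, -0.85, 0], [0.19, -0.85, 0], [0.19, -0.85, 0], [0.19, -0.85, 0]], "jaw": [1, 1, 1, 1, 1, 1, 1, 1, 1, 1]}}

```text
clock: 8.67
tool_pos: [0.5185, -0.037, 0.1032]
eef_rot: [0.985, 0.174, -0.001, -0.0]
contact_force: [-0.2, -0.9, 0.1]
opening: 0.217
```

{"api": "move_arm", "payload": {"turn": [[0, 0, 0], [0, 0, 0], [0, 0, 0], [0, 0, 0], [0, 0, 0], [0, 0, 0], [0, 0, 0], [0, 0, 0]], "dp": [[0.19, -0.85, 0], [0.19, -0.85, 0], [0.19, -0.85, 0], [0.19, -0.85, 0.2], [0.1, -0.5, 0.3], [0.05, -0.18, 0.3], [0, 0, 0.3], [0, 0, 0]], "jaw": [1, 1, 1, 1, 1, 1, 1, 1]}}

```text
clock: 9.33
tool_pos: [0.5054, 0.0635, 0.0746]
eef_rot: [0.985, 0.173, -0.001, 0.0]
contact_force: [0.1, -0.6, -0.8]
opening: 0.216
```

```bash
python3 - <<'E'
from h import *
from plant import r
to(r.get_state(),[*wor(.015,-.0005),.0295])
s=snap(r,'scene','s4.png'); cv2.imwrite('pics/s4z.png',cv2.resize(s['frame'][170:315,245:385],None,fx=4,fy=4))
E
```

```text
t 9.33 p [0.5054 0.0635 0.0746] yaw 19.93 tilt [-0.0026 -0.0012] F [ 0.1  -0.57 -0.76] op 0.216 q [-0.34  0.84  0.21  2.04 -0.51  0.31 -0.93]
turn left (units, tool z): -0.0001896372433290278
units in tool axes now: [ 0.071 -0.025  1.803]
```

View pics/s4z.png

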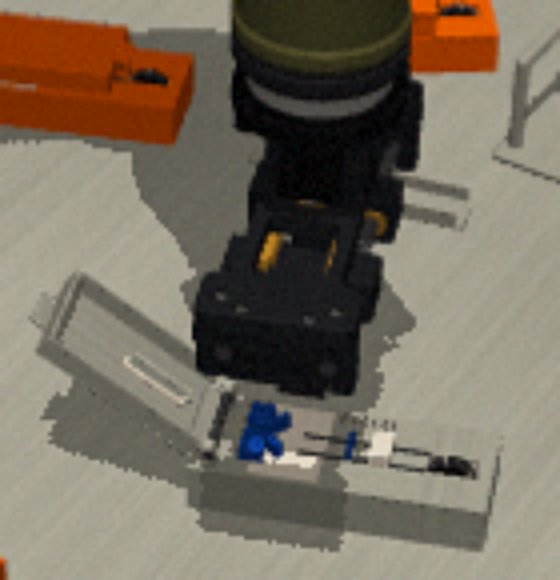

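{"api": "move_arm", "payload": {"turn": [[0, 0, 0], [0, 0, 0], [0, 0, 0], [0, 0, 0], [0, 0, 0], [0, 0, 0], [0, 0, 0]], "dp": [[0.07, -0.02, 0], [0, 0, 0.35], [0, 0, 0.35], [0, 0, 0.35], [0, 0, 0.35], [0, 0, 0.15], [0, 0, 0]], "jaw": [1, 1, 1, 1, 1, 1, 1]}}

```text
clock: 9.97
tool_pos: [0.507, 0.0655, 0.0362]
eef_rot: [0.985, 0.173, -0.001, -0.0]
contact_force: [-0.6, -1.1, -0.2]
opening: 0.217
```

```bash
python3 - <<'E'
from h import *
from plant import r
to(r.get_state(),[*wor(.015,-.0005),.0295])
s=snap(r,'scene','s5.png'); cv2.imwrite('pics/s5z.png',cv2.resize(s['frame'][170:315,245:385],None,fx=4,fy=4))
s=snap(r,'top','t5.png'); cv2.imwrite('pics/t5z.png',cv2.resize(s['frame'][170:300,290:400],None,fx=4.6,fy=4.6))
E
```

```text
t 9.97 p [0.507  0.0655 0.0362] yaw 19.96 tilt [-0.0022 -0.    ] F [-0.63 -1.1  -0.22] op 0.217 q [-0.31  0.9   0.15  2.05 -0.54  0.23 -0.91]
turn left (units, tool z): -0.00010130876833984972
units in tool axes now: [-0.022  0.028  0.269]
```

View pics/s5z.png

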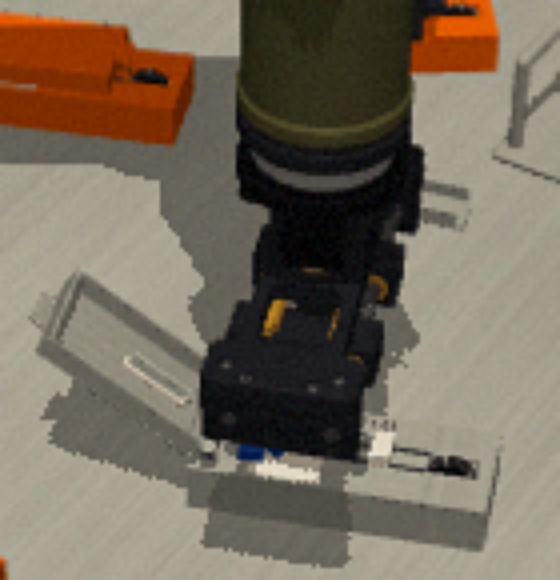

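View pics/t5z.png

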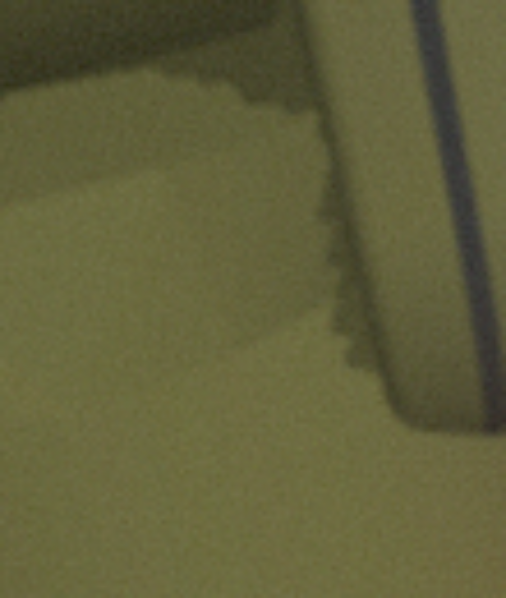

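{"api": "move_arm", "payload": {"turn": [[0, 0, 0], [0, 0, 0], [0, 0, 0], [0, 0, 0], [0, 0, 0], [0, 0, 0]], "dp": [[-0.02, 0.02, 0.08], [0, 0, 0.08], [0, 0, 0.04], [0, 0, 0.02], [0, 0, 0], [0, 0, 0]], "jaw": [1, 1, 1, 1, 1, 1]}}

```text
clock: 10.57
tool_pos: [0.5076, 0.0651, 0.032]
eef_rot: [0.985, 0.173, 0.0, -0.0]
contact_force: [-0.1, 1.0, 0.2]
opening: 0.22
```

```bash
python3 - <<'E'
from h import *
from plant import r
to(r.get_state(),[*wor(.015,-.0005),.0295])
E
```

```text
t 10.57 p [0.5076 0.0651 0.032 ] yaw 19.98 tilt [0.0002 0.0001] F [-0.1   1.03  0.16] op 0.22 q [-0.3   0.91  0.14  2.05 -0.54  0.22 -0.91]
turn left (units, tool z): -5.201142008617568e-05
units in tool axes now: [-0.037  0.004  0.101]
```

{"api": "move_arm", "payload": {"turn": [[0, 0, 0], [0, 0, 0], [0, 0, 0], [0, 0, 0], [0, 0, 0]], "dp": [[-0.03, 0, 0.02], [0, 0, 0.02], [0, 0, 0.02], [0, 0, 0], [0, 0, 0]], "jaw": [1, 1, 1, 1, 1]}}

```text
clock: 10.98
tool_pos: [0.5068, 0.0648, 0.0304]
eef_rot: [0.985, 0.173, -0.0, -0.0]
contact_force: [-0.3, 0.6, -0.1]
opening: 0.216
```

{"api": "move_arm", "payload": {"turn": [[0, 0, 0], [0, 0, 0], [0, 0, 0]], "dp": [[0, 0, 0.02], [0, 0, 0], [0, 0, 0]], "jaw": [1, 1, 1]}}

```text
clock: 11.23
tool_pos: [0.5068, 0.0648, 0.0299]
eef_rot: [0.985, 0.173, -0.0, -0.0]
contact_force: [-0.1, -0.0, -0.5]
opening: 0.212
```

{"api": "move_arm", "payload": {"turn": [[0, 0, 0], [0, 0, 0], [0, 0, 0]], "dp": [[0, 0, 0.02], [0, 0, 0], [0, 0, 0]], "jaw": [1, 1, 1]}}

```text
clock: 11.48
tool_pos: [0.5068, 0.0647, 0.0294]
eef_rot: [0.985, 0.173, -0.0, -0.0]
contact_force: [0.3, 0.0, -0.9]
opening: 0.214
```

{"api": "move_arm", "payload": {"turn": [[0, 0, 0], [0, 0, 0], [0, 0, 0]], "dp": [[0, 0, 0.02], [0, 0, 0], [0, 0, 0]], "jaw": [1, 1, 1]}}

```text
clock: 11.73
tool_pos: [0.5069, 0.0648, 0.0291]
eef_rot: [0.985, 0.173, 0.0, -0.0]
contact_force: [-0.5, -0.3, 1.7]
opening: 0.213
```

{"api": "move_arm", "payload": {"turn": [[0, 0, 0], [0, 0, 0], [0, 0, 0]], "dp": [[0, 0, 0.02], [0, 0, 0], [0, 0, 0]], "jaw": [1, 1, 1]}}

```text
clock: 11.98
tool_pos: [0.5069, 0.0648, 0.029]
eef_rot: [0.985, 0.173, 0.0, -0.0]
contact_force: [-0.9, -1.0, 6.5]
opening: 0.219
```

Contact felt at TCP z ≈ 29.1 mm, so the tablet is on the deck. Ease off 0.4 mm and release.

{"api": "move_arm", "payload": {"turn": [[0, 0, 0], [0, 0, 0], [0, 0, 0], [0, 0, 0], [0, 0, 0], [0, 0, 0]], "dp": [[0, 0, -0.015], [0, 0, 0], [0, 0, 0], [0, 0, 0], [0, 0, 0], [0, 0, 0]], "jaw": [1, 0.5, 0.45, 0.4, 0.3, 0.3]}}

```text
clock: 12.48
tool_pos: [0.5068, 0.0647, 0.0287]
eef_rot: [0.985, 0.173, -0.0, -0.0]
contact_force: [0.5, -0.2, -0.9]
opening: 0.352
```

{"api": "move_arm", "payload": {"turn": [[0, 0, 0], [0, 0, 0], [0, 0, 0], [0, 0, 0], [0, 0, 0], [0, 0, 0], [0, 0, 0], [0, 0, 0], [0, 0, 0]], "dp": [[0, 0, -0.1], [0, 0, -0.3], [0, 0, -0.5], [0, 0, -0.7], [0, 0, -0.7], [-0.5, -0.9, -0.5], [-0.5, -0.9, 0], [0, -0.9, 0], [0, -0.9, 0]], "jaw": [0.3, 0.3, 0.3, 0.3, 0.3, 0.3, 0.3, 0.3, 0.3]}}

```text
clock: 13.23
tool_pos: [0.4516, 0.1413, 0.0998]
eef_rot: [0.985, 0.173, 0.0, -0.0]
contact_force: [0.5, -0.1, 1.0]
opening: 0.35
```

```bash
python3 - <<'E'
from h import *
from plant import r
to(r.get_state(),[*wor(-.0595,0),.06])
s=snap(r,'scene','s6.png'); cv2.imwrite('pics/s6z.png',cv2.resize(s['frame'][230:315,245:380],None,fx=5.9,fy=5.9,interpolation=cv2.INTER_CUBIC))
E
```

```text
t 13.23 p [0.4516 0.1413 0.0998] yaw 19.91 tilt [0.0001 0.0004] F [ 0.5  -0.1   0.95] op 0.35 q [-0.54  0.77  0.22  2.14 -0.58  0.29 -1.04]
turn left (units, tool z): -0.00023672186567848838
units in tool axes now: [4.007 3.649 1.593]
```

View pics/s6z.png

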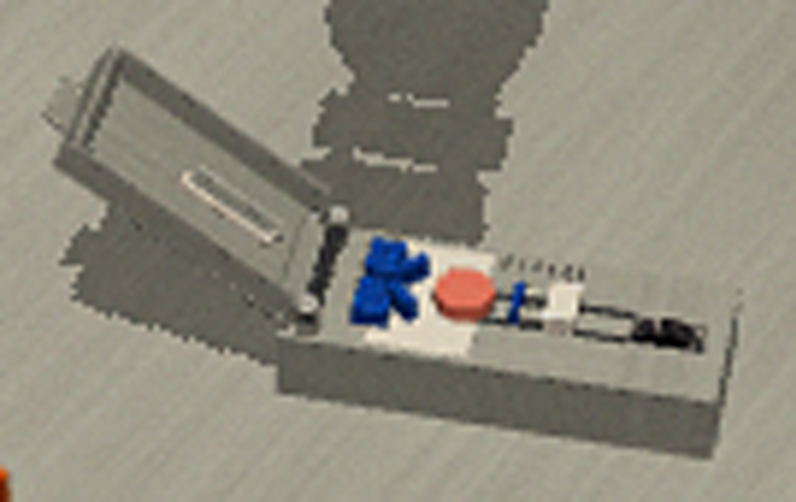

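{"api": "move_arm", "payload": {"turn": [[0, 0, 0], [0, 0, 0], [0, 0, 0], [0, 0, 0], [0, 0, 0], [0, 0, 0], [0, 0, 0], [0, 0, 0], [0, 0, 0]], "dp": [[0.7, 0.2, 0], [0.7, 0.7, 0], [0.7, 0.7, 0], [0.7, 0.7, 0], [0.7, 0.7, 0.2], [0.5, 0.65, 0.3], [0, 0, 0.5], [0, 0, 0.5], [0, 0, 0]], "jaw": [0.8, 1, 1, 1, 1, 1, 1, 1, 1], "newtons": 20}}

```text
clock: 14.03
tool_pos: [0.5747, 0.0899, 0.059]
eef_rot: [0.985, 0.174, -0.003, -0.001]
contact_force: [0.0, 1.1, 0.7]
opening: 0.007
```

```bash
python3 - <<'E'
from h import *
from plant import r
to(r.get_state(),[*wor(-.059,0),.032])
s=snap(r,'scene','s7.png'); cv2.imwrite('pics/s7z.png',cv2.resize(s['frame'][230:315,245:380],None,fx=5.9,fy=5.9,interpolation=cv2.INTER_CUBIC))
F=load('s6')['frame'].astype(int);m=((F[...,2]-F[...,1]>60)&(F[...,0]>70)).astype(np.uint8); m[:270]=0;m[292:]=0;m[:,:312]=0;m[:,332:]=0
v,u=np.nonzero(m);print(len(u),loc(onz(load('s6'),u.mean(),v.mean(),.0305)))
E
```

```text
t 14.03 p [0.5747 0.0899 0.059 ] yaw 20.01 tilt [-0.006   0.0005] F [0.02 1.06 0.68] op 0.007 q [-0.39  0.92  0.28  1.83 -0.51  0.47 -0.98]
turn left (units, tool z): 3.635891863132833e-05
units in tool axes now: [0.065 0.041 1.078]
50 [ 0.01581271 -0.00262951]
```

View pics/s7z.png

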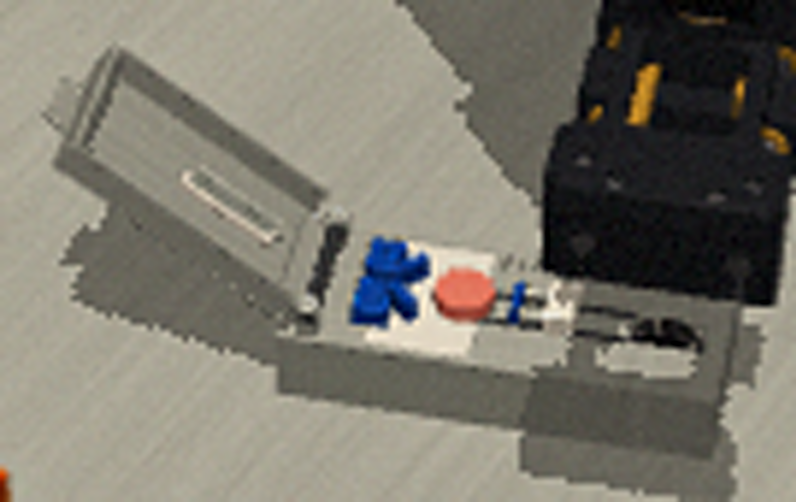

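The tablet lies flat on the bed at zoom pixel (465,293), between the V and the pad. The shut fingers are above the wheel. I'll go down in small steps.

{"api": "move_arm", "payload": {"turn": [[0, 0, 0], [0, 0, 0], [0, 0, 0], [0, 0, 0], [0, 0, 0], [0, 0, 0]], "dp": [[0.05, 0.03, 0.3], [0, 0, 0.3], [0, 0, 0.2], [0, 0, 0.1], [0, 0, 0], [0, 0, 0]], "jaw": [1, 1, 1, 1, 1, 1]}}

```text
clock: 14.58
tool_pos: [0.579, 0.089, 0.0388]
eef_rot: [0.985, 0.174, -0.0, -0.0]
contact_force: [0.6, -0.8, -0.7]
opening: 0.005
```

```bash
python3 - <<'E'
from h import *
from plant import r
to(r.get_state(),[*wor(-.059,0),.030])
E
```

```text
t 14.58 p [0.579  0.089  0.0388] yaw 19.98 tilt [-0.0002  0.    ] F [ 0.58 -0.76 -0.73] op 0.005 q [-0.37  0.95  0.25  1.83 -0.52  0.43 -0.97]
turn left (units, tool z): -4.6412392748054445e-05
units in tool axes now: [-0.091 -0.055  0.351]
```

{"api": "move_arm", "payload": {"turn": [[0, 0, 0], [0, 0, 0], [0, 0, 0], [0, 0, 0], [0, 0, 0]], "dp": [[-0.08, -0.05, 0.1], [0, 0, 0.1], [0, 0, 0.06], [0, 0, 0], [0, 0, 0]], "jaw": [1, 1, 1, 1, 1]}}

```text
clock: 15.0
tool_pos: [0.5769, 0.0894, 0.0323]
eef_rot: [0.985, 0.173, -0.0, -0.0]
contact_force: [-1.0, 0.6, 0.1]
opening: 0.007
```

{"api": "move_arm", "payload": {"turn": [[0, 0, 0], [0, 0, 0], [0, 0, 0]], "dp": [[0, 0, 0.03], [0, 0, 0], [0, 0, 0]], "jaw": [1, 1, 1]}}

```text
clock: 15.25
tool_pos: [0.5769, 0.0894, 0.0316]
eef_rot: [0.985, 0.173, 0.0, -0.0]
contact_force: [-0.3, -0.7, -0.2]
opening: 0.005
```

{"api": "move_arm", "payload": {"turn": [[0, 0, 0], [0, 0, 0], [0, 0, 0]], "dp": [[0, 0, 0.02], [0, 0, 0], [0, 0, 0]], "jaw": [1, 1, 1]}}

```text
clock: 15.5
tool_pos: [0.5769, 0.0894, 0.0311]
eef_rot: [0.985, 0.173, 0.0, -0.0]
contact_force: [0.1, -0.2, 0.1]
opening: 0.004
```

{"api": "move_arm", "payload": {"turn": [[0, 0, 0], [0, 0, 0], [0, 0, 0]], "dp": [[0, 0, 0.02], [0, 0, 0], [0, 0, 0]], "jaw": [1, 1, 1]}}

```text
clock: 15.75
tool_pos: [0.5768, 0.0894, 0.0306]
eef_rot: [0.985, 0.173, 0.0, -0.0]
contact_force: [-0.1, 0.4, -0.6]
opening: 0.005
```

{"api": "move_arm", "payload": {"turn": [[0, 0, 0], [0, 0, 0], [0, 0, 0]], "dp": [[0, 0, 0.015], [0, 0, 0], [0, 0, 0]], "jaw": [1, 1, 1]}}

```text
clock: 16.0
tool_pos: [0.5768, 0.0894, 0.0302]
eef_rot: [0.985, 0.173, 0.0, -0.0]
contact_force: [0.1, 0.3, -0.3]
opening: 0.006
```

{"api": "move_arm", "payload": {"turn": [[0, 0, 0], [0, 0, 0], [0, 0, 0]], "dp": [[0, 0, 0.015], [0, 0, 0], [0, 0, 0]], "jaw": [1, 1, 1]}}

```text
clock: 16.25
tool_pos: [0.5769, 0.0894, 0.0298]
eef_rot: [0.985, 0.173, 0.0, -0.0]
contact_force: [-0.6, -1.2, 0.3]
opening: 0.004
```

{"api": "move_arm", "payload": {"turn": [[0, 0, 0], [0, 0, 0], [0, 0, 0]], "dp": [[0, 0, 0.01], [0, 0, 0], [0, 0, 0]], "jaw": [1, 1, 1]}}

```text
clock: 16.5
tool_pos: [0.5768, 0.0894, 0.0296]
eef_rot: [0.985, 0.173, -0.0, -0.0]
contact_force: [-0.5, 0.3, 0.6]
opening: 0.005
```

{"api": "move_arm", "payload": {"turn": [[0, 0, 0], [0, 0, 0], [0, 0, 0]], "dp": [[0, 0, 0.01], [0, 0, 0], [0, 0, 0]], "jaw": [1, 1, 1]}}

```text
clock: 16.75
tool_pos: [0.5769, 0.0894, 0.0294]
eef_rot: [0.985, 0.173, 0.0, -0.0]
contact_force: [-0.4, 0.7, 1.0]
opening: 0.002
```

{"api": "move_arm", "payload": {"turn": [[0, 0, 0], [0, 0, 0], [0, 0, 0]], "dp": [[0, 0, 0.01], [0, 0, 0], [0, 0, 0]], "jaw": [1, 1, 1]}}

```text
clock: 17.0
tool_pos: [0.5769, 0.0894, 0.0293]
eef_rot: [0.985, 0.173, 0.0, -0.0]
contact_force: [-0.2, 0.3, 4.7]
opening: 0.005
```

{"api": "move_arm", "payload": {"turn": [[0, 0, 0], [0, 0, 0], [0, 0, 0]], "dp": [[0, 0, 0.01], [0, 0, 0], [0, 0, 0]], "jaw": [1, 1, 1]}}

```text
clock: 17.25
tool_pos: [0.5769, 0.0894, 0.0292]
eef_rot: [0.985, 0.173, 0.0, -0.0]
contact_force: [-0.9, -0.5, 5.8]
opening: 0.003
```

```bash
python3 - <<'E'
from h import *
from plant import r
s=snap(r,'scene','s8.png')
to(r.get_state(),[*wor(-.045,0),.030])
E
```

```text
t 17.3 p [0.5769 0.0895 0.0292] yaw 19.98 tilt [0.0003 0.0003] F [-0.95  0.31  5.64] op 0.008 q [-0.37  0.97  0.24  1.83 -0.52  0.41 -0.97]
turn left (units, tool z): -6.080378193631633e-05
units in tool axes now: [-0.578 -0.007 -0.031]
```

{"api": "move_arm", "payload": {"turn": [[0, 0, 0], [0, 0, 0], [0, 0, 0], [0, 0, 0], [0, 0, 0], [0, 0, 0]], "dp": [[0, 0, 0.008], [0, 0, 0], [-0.03, 0, 0], [-0.04, 0, 0], [-0.04, 0, 0], [-0.03, 0, 0]], "jaw": [1, 1, 1, 1, 1, 1]}}

```text
clock: 17.8
tool_pos: [0.5753, 0.0888, 0.0292]
eef_rot: [0.985, 0.174, 0.002, -0.0]
contact_force: [2.0, 1.8, 4.5]
opening: 0.004
```

```bash
python3 - <<'E'
from h import *
from plant import r
s=snap(r,'scene','s9.png')
to(r.get_state(),[*wor(-.045,0),.030])
cv2.imwrite('pics/s9z.png',cv2.resize(s['frame'][230:315,245:380],None,fx=5.9,fy=5.9,interpolation=cv2.INTER_CUBIC))
E
```

```text
t 17.85 p [0.5749 0.0887 0.0292] yaw 19.99 tilt [0.0029 0.0007] F [1.89 1.3  6.74] op 0.005 q [-0.37  0.96  0.24  1.84 -0.52  0.39 -0.96]
turn left (units, tool z): -2.6615544710750784e-05
units in tool axes now: [-0.491 -0.01  -0.034]
```

View pics/s9z.png

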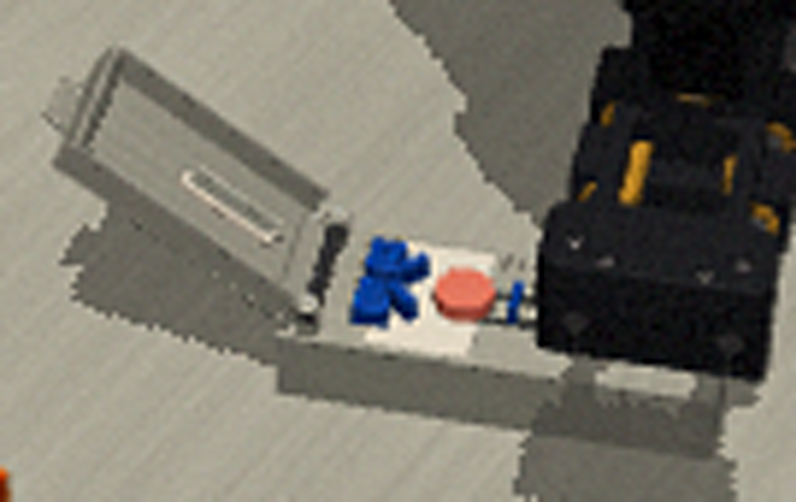

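{"api": "move_arm", "payload": {"turn": [[0, 0, 0], [0, 0, 0], [0, 0, 0], [0, 0, 0]], "dp": [[-0.04, 0, 0.004], [-0.04, 0, 0], [-0.04, 0, 0], [-0.04, 0, 0]], "jaw": [1, 1, 1, 1]}}

```text
clock: 18.18
tool_pos: [0.5712, 0.0873, 0.0291]
eef_rot: [0.985, 0.174, 0.002, -0.0]
contact_force: [3.0, 2.2, 5.1]
opening: 0.004
```

```bash
python3 - <<'E'
from h import *
from plant import r
to(r.get_state(),[*wor(-.045,0),.030])
E
```

```text
t 18.18 p [0.5712 0.0873 0.0291] yaw 20.0 tilt [0.003  0.0007] F [2.98 2.25 5.14] op 0.004 q [-0.36  0.96  0.23  1.85 -0.53  0.38 -0.96]
turn left (units, tool z): -8.287355033805473e-06
units in tool axes now: [-0.335 -0.009 -0.038]
```

{"api": "move_arm", "payload": {"turn": [[0, 0, 0], [0, 0, 0], [0, 0, 0], [0, 0, 0], [0, 0, 0]], "dp": [[0, 0, 0.01], [-0.04, 0, 0], [-0.04, 0, 0], [-0.04, 0, 0], [-0.04, 0, 0]], "jaw": [1, 1, 1, 1, 1]}}

```text
clock: 18.6
tool_pos: [0.5678, 0.0861, 0.029]
eef_rot: [0.985, 0.174, 0.002, -0.0]
contact_force: [2.6, 2.0, 6.6]
opening: 0.008
```

```bash
python3 - <<'E'
from h import *
from plant import r
to(r.get_state(),[*wor(-.045,0),.030])
E
```

```text
t 18.6 p [0.5678 0.0861 0.029 ] yaw 19.99 tilt [0.0036 0.0009] F [2.65 2.01 6.62] op 0.008 q [-0.36  0.96  0.23  1.86 -0.53  0.37 -0.95]
turn left (units, tool z): -1.7084985544436728e-05
units in tool axes now: [-0.187 -0.01  -0.041]
```

{"api": "move_arm", "payload": {"turn": [[0, 0, 0], [0, 0, 0], [0, 0, 0], [0, 0, 0]], "dp": [[-0.04, 0, 0.008], [-0.04, 0, 0], [-0.04, 0, 0], [-0.04, 0, 0]], "jaw": [1, 1, 1, 1]}}

```text
clock: 18.93
tool_pos: [0.5641, 0.0847, 0.0289]
eef_rot: [0.985, 0.174, 0.002, -0.0]
contact_force: [2.9, 1.3, 7.3]
opening: 0.003
```

```bash
python3 - <<'E'
from h import *
from plant import r
s=snap(r,'scene','s10.png')
to(r.get_state(),[*wor(-.045,0),.030])
cv2.imwrite('pics/s10z.png',cv2.resize(s['frame'][230:315,245:380],None,fx=5.9,fy=5.9,interpolation=cv2.INTER_CUBIC))
E
```

```text
t 18.98 p [0.5637 0.0845 0.0288] yaw 19.99 tilt [0.0031 0.0007] F [1.93 1.62 7.27] op 0.007 q [-0.36  0.96  0.22  1.88 -0.53  0.36 -0.95]
turn left (units, tool z): -2.6441776506737192e-05
units in tool axes now: [-0.012 -0.011 -0.046]
```

View pics/s10z.png

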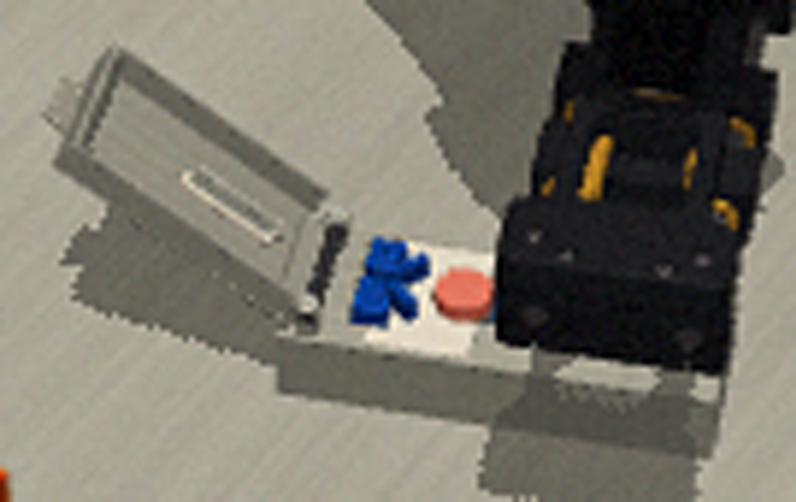

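The pad has moved up to the tablet (blue edge at (490,305)). Lift and go back for the next stroke, taking a picture while lifted.

{"api": "move_arm", "payload": {"turn": [[0, 0, 0], [0, 0, 0], [0, 0, 0], [0, 0, 0], [0, 0, 0], [0, 0, 0], [0, 0, 0]], "dp": [[0, 0, -0.15], [0, 0, -0.05], [0.3, 0, 0], [0.27, 0, 0], [0, 0, 0], [0, 0, 0], [0, 0, 0]], "jaw": [1, 1, 1, 1, 1, 1, 1]}}

```text
clock: 19.57
tool_pos: [0.5754, 0.0889, 0.0327]
eef_rot: [0.985, 0.174, -0.0, 0.0]
contact_force: [0.4, -0.3, 0.0]
opening: 0.003
```

```bash
python3 - <<'E'
from h import *
from plant import r
s=snap(r,'scene','s11.png')
to(r.get_state(),[*wor(-.059,0),.0295])
cv2.imwrite('pics/s11z.png',cv2.resize(s['frame'][230:315,245:380],None,fx=5.9,fy=5.9,interpolation=cv2.INTER_CUBIC))
E
```

```text
t 19.62 p [0.5753 0.0889 0.0328] yaw 19.98 tilt [-0.0009 -0.0002] F [-0.07  0.8   0.13] op 0.006 q [-0.37  0.96  0.24  1.84 -0.52  0.41 -0.97]
turn left (units, tool z): -6.619698598966136e-05
units in tool axes now: [ 0.052 -0.006  0.133]
```

View pics/s11z.png

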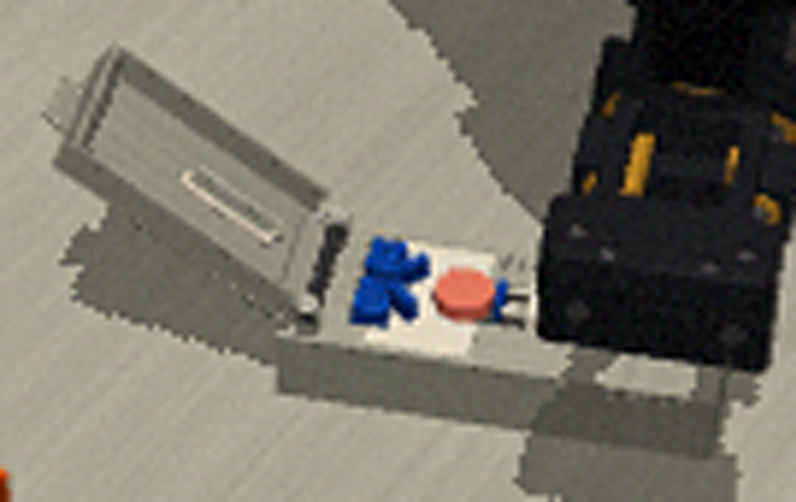

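{"api": "move_arm", "payload": {"turn": [[0, 0, 0], [0, 0, 0], [0, 0, 0], [0, 0, 0], [0, 0, 0]], "dp": [[0.05, 0, 0.06], [0, 0, 0.06], [0, 0, 0.02], [0, 0, 0], [0, 0, 0]], "jaw": [1, 1, 1, 1, 1]}}

```text
clock: 20.03
tool_pos: [0.5768, 0.0894, 0.0295]
eef_rot: [0.985, 0.173, -0.0, -0.0]
contact_force: [0.2, 0.3, -0.4]
opening: 0.003
```

{"api": "move_arm", "payload": {"turn": [[0, 0, 0], [0, 0, 0], [0, 0, 0]], "dp": [[0, 0, 0.01], [0, 0, 0], [0, 0, 0]], "jaw": [1, 1, 1]}}

```text
clock: 20.28
tool_pos: [0.5768, 0.0894, 0.0294]
eef_rot: [0.985, 0.173, 0.0, -0.0]
contact_force: [-0.2, -0.5, 0.9]
opening: 0.007
```

{"api": "move_arm", "payload": {"turn": [[0, 0, 0], [0, 0, 0], [0, 0, 0]], "dp": [[0, 0, 0.01], [0, 0, 0], [0, 0, 0]], "jaw": [1, 1, 1]}}

```text
clock: 20.53
tool_pos: [0.5769, 0.0894, 0.0293]
eef_rot: [0.985, 0.173, 0.0, -0.0]
contact_force: [-0.7, 0.0, 1.7]
opening: 0.004
```

{"api": "move_arm", "payload": {"turn": [[0, 0, 0], [0, 0, 0], [0, 0, 0]], "dp": [[0, 0, 0.015], [0, 0, 0], [0, 0, 0]], "jaw": [1, 1, 1]}}

```text
clock: 20.78
tool_pos: [0.577, 0.0894, 0.0292]
eef_rot: [0.985, 0.173, 0.0, -0.0]
contact_force: [-1.2, -0.4, 5.8]
opening: 0.005
```

{"api": "move_arm", "payload": {"turn": [[0, 0, 0], [0, 0, 0], [0, 0, 0]], "dp": [[0, 0, 0.01], [0, 0, 0], [0, 0, 0]], "jaw": [1, 1, 1]}}

```text
clock: 21.03
tool_pos: [0.577, 0.0894, 0.0291]
eef_rot: [0.985, 0.173, 0.0, -0.0]
contact_force: [-0.9, -0.0, 7.1]
opening: 0.004
```

{"api": "move_arm", "payload": {"turn": [[0, 0, 0], [0, 0, 0], [0, 0, 0], [0, 0, 0], [0, 0, 0]], "dp": [[-0.04, 0, 0.006], [-0.04, 0, 0.003], [-0.04, 0, 0.003], [-0.04, 0, 0], [-0.04, 0, 0]], "jaw": [1, 1, 1, 1, 1]}}

```text
clock: 21.45
tool_pos: [0.575, 0.0887, 0.0292]
eef_rot: [0.985, 0.174, 0.003, -0.0]
contact_force: [2.7, 2.6, 5.5]
opening: 0.006
```

```bash
python3 - <<'E'
from h import *
from plant import r
to(r.get_state(),[*wor(-.045,0),.030])
E
```

```text
t 21.45 p [0.575  0.0887 0.0292] yaw 20.01 tilt [0.0059 0.0013] F [2.72 2.56 5.46] op 0.006 q [-0.37  0.96  0.23  1.84 -0.53  0.39 -0.96]
turn left (units, tool z): 2.1571387832055835e-05
units in tool axes now: [-0.495 -0.01  -0.035]
```

{"api": "move_arm", "payload": {"turn": [[0, 0, 0], [0, 0, 0], [0, 0, 0], [0, 0, 0]], "dp": [[-0.03, 0, 0.01], [-0.04, 0, 0.002], [-0.04, 0, 0], [-0.04, 0, 0]], "jaw": [1, 1, 1, 1]}}

```text
clock: 21.78
tool_pos: [0.5719, 0.0875, 0.0292]
eef_rot: [0.985, 0.174, 0.003, -0.0]
contact_force: [2.7, 1.9, 7.7]
opening: 0.008
```

```bash
python3 - <<'E'
from h import *
from plant import r
to(r.get_state(),[*wor(-.045,0),.030])
E
```

```text
t 21.78 p [0.5719 0.0875 0.0292] yaw 20.01 tilt [0.0068 0.0016] F [2.73 1.91 7.66] op 0.008 q [-0.36  0.96  0.23  1.85 -0.53  0.38 -0.96]
turn left (units, tool z): 2.661392699544586e-05
units in tool axes now: [-0.363 -0.011 -0.034]
```

{"api": "move_arm", "payload": {"turn": [[0, 0, 0], [0, 0, 0], [0, 0, 0], [0, 0, 0]], "dp": [[-0.04, 0, 0], [-0.04, 0, 0], [-0.04, 0, 0], [-0.04, 0, 0]], "jaw": [1, 1, 1, 1]}}

```text
clock: 22.12
tool_pos: [0.5684, 0.0862, 0.0294]
eef_rot: [0.985, 0.174, 0.004, -0.0]
contact_force: [3.7, 3.1, 8.2]
opening: 0.009
```

{"api": "move_arm", "payload": {"turn": [[0, 0, 0], [0, 0, 0], [0, 0, 0], [0, 0, 0]], "dp": [[-0.04, 0, 0], [-0.04, 0, 0], [-0.04, 0, 0], [0, 0, 0]], "jaw": [1, 1, 1, 1]}}

```text
clock: 22.45
tool_pos: [0.5653, 0.0851, 0.0294]
eef_rot: [0.985, 0.174, 0.004, -0.0]
contact_force: [2.0, 1.8, 8.9]
opening: 0.002
```

```bash
python3 - <<'E'
from h import *
from plant import r
to(r.get_state(),[*wor(-.045,0),.030])
E
```

```text
t 22.45 p [0.5653 0.0851 0.0294] yaw 20.01 tilt [0.0069 0.0017] F [2.05 1.81 8.93] op 0.002 q [-0.36  0.95  0.22  1.88 -0.53  0.36 -0.95]
turn left (units, tool z): 2.057604218319082e-05
units in tool axes now: [-0.082 -0.011 -0.024]
```

{"api": "move_arm", "payload": {"turn": [[0, 0, 0], [0, 0, 0], [0, 0, 0], [0, 0, 0], [0, 0, 0], [0, 0, 0], [0, 0, 0]], "dp": [[0, 0, -0.15], [0, 0, -0.05], [0.3, 0, 0], [0.28, 0, 0], [0, 0, 0], [0, 0, 0], [0, 0, 0]], "jaw": [1, 1, 1, 1, 1, 1, 1]}}

```text
clock: 23.03
tool_pos: [0.5754, 0.089, 0.0325]
eef_rot: [0.985, 0.174, -0.0, 0.0]
contact_force: [0.0, 0.1, -0.4]
opening: 0.002
```

```bash
python3 - <<'E'
from h import *
from plant import r
s=snap(r,'scene','s12.png')
to(r.get_state(),[*wor(-.0593,0),.030])
cv2.imwrite('pics/s12z.png',cv2.resize(s['frame'][230:315,245:380],None,fx=5.9,fy=5.9,interpolation=cv2.INTER_CUBIC))
E
```

```text
t 23.08 p [0.5752 0.0889 0.0326] yaw 19.98 tilt [-0.0009 -0.0002] F [-0.19  0.33 -0.28] op 0.003 q [-0.37  0.96  0.24  1.84 -0.52  0.41 -0.97]
turn left (units, tool z): -6.931148719131228e-05
units in tool axes now: [ 0.065 -0.006  0.103]
```

View pics/s12z.png

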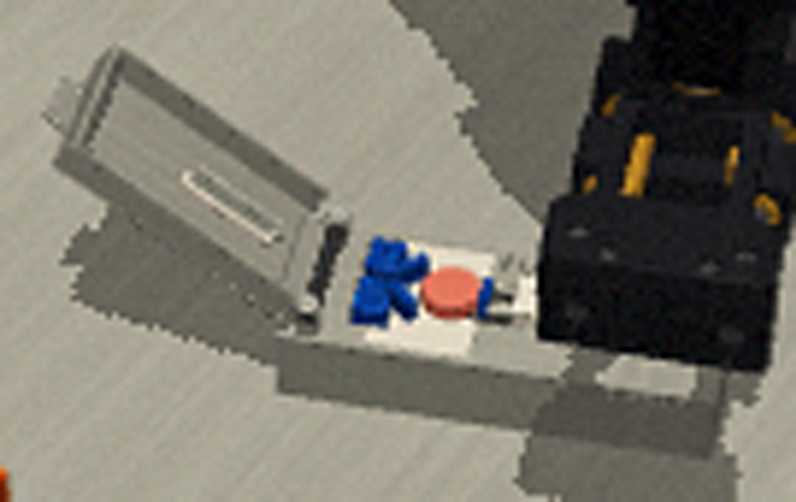

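{"api": "move_arm", "payload": {"turn": [[0, 0, 0], [0, 0, 0], [0, 0, 0], [0, 0, 0], [0, 0, 0]], "dp": [[0.06, 0, 0.06], [0, 0, 0.04], [0, 0, 0.02], [0, 0, 0], [0, 0, 0]], "jaw": [1, 1, 1, 1, 1]}}

```text
clock: 23.5
tool_pos: [0.577, 0.0895, 0.0299]
eef_rot: [0.985, 0.173, -0.0, -0.0]
contact_force: [-0.5, -0.1, 0.8]
opening: 0.009
```

{"api": "move_arm", "payload": {"turn": [[0, 0, 0], [0, 0, 0], [0, 0, 0]], "dp": [[0, 0, 0.01], [0, 0, 0], [0, 0, 0]], "jaw": [1, 1, 1]}}

```text
clock: 23.75
tool_pos: [0.5771, 0.0895, 0.0298]
eef_rot: [0.985, 0.173, 0.0, -0.0]
contact_force: [-0.1, -0.1, 3.0]
opening: -0.001
```

{"api": "move_arm", "payload": {"turn": [[0, 0, 0], [0, 0, 0], [0, 0, 0]], "dp": [[0, 0, 0.01], [0, 0, 0], [0, 0, 0]], "jaw": [1, 1, 1]}}

```text
clock: 24.0
tool_pos: [0.5772, 0.0895, 0.0297]
eef_rot: [0.985, 0.173, 0.0, -0.0]
contact_force: [-0.8, 1.0, 4.6]
opening: 0.002
```

{"api": "move_arm", "payload": {"turn": [[0, 0, 0], [0, 0, 0], [0, 0, 0]], "dp": [[0, 0, 0.015], [0, 0, 0], [0, 0, 0]], "jaw": [1, 1, 1]}}

```text
clock: 24.25
tool_pos: [0.5772, 0.0895, 0.0296]
eef_rot: [0.985, 0.173, 0.0, -0.0]
contact_force: [-2.0, -0.0, 7.6]
opening: 0.001
```

{"api": "move_arm", "payload": {"turn": [[0, 0, 0], [0, 0, 0], [0, 0, 0], [0, 0, 0], [0, 0, 0]], "dp": [[-0.04, 0, 0.005], [-0.04, 0, 0.003], [-0.04, 0, 0], [-0.04, 0, 0], [-0.04, 0, 0]], "jaw": [1, 1, 1, 1, 1]}}

```text
clock: 24.67
tool_pos: [0.5753, 0.0888, 0.0298]
eef_rot: [0.985, 0.174, 0.003, -0.0]
contact_force: [2.2, 1.9, 6.3]
opening: 0.004
```

```bash
python3 - <<'E'
from h import *
from plant import r
to(r.get_state(),[*wor(-.045,0),.030])
E
```

```text
t 24.67 p [0.5753 0.0888 0.0298] yaw 20.01 tilt [0.006  0.0013] F [2.17 1.93 6.31] op 0.004 q [-0.37  0.96  0.24  1.84 -0.53  0.39 -0.96]
turn left (units, tool z): 3.2012916362431395e-05
units in tool axes now: [-0.507 -0.008 -0.013]
```

{"api": "move_arm", "payload": {"turn": [[0, 0, 0], [0, 0, 0], [0, 0, 0], [0, 0, 0]], "dp": [[-0.03, 0, 0.006], [-0.04, 0, 0], [-0.04, 0, 0], [-0.04, 0, 0]], "jaw": [1, 1, 1, 1]}}

```text
clock: 25.0
tool_pos: [0.5721, 0.0877, 0.0298]
eef_rot: [0.985, 0.174, 0.003, -0.0]
contact_force: [3.2, 1.8, 7.1]
opening: -0.0
```

{"api": "move_arm", "payload": {"turn": [[0, 0, 0], [0, 0, 0], [0, 0, 0]], "dp": [[-0.04, 0, 0], [-0.04, 0, 0], [-0.04, 0, 0]], "jaw": [1, 1, 1]}}

```text
clock: 25.25
tool_pos: [0.5694, 0.0867, 0.0299]
eef_rot: [0.985, 0.174, 0.004, -0.0]
contact_force: [3.2, 2.1, 9.0]
opening: 0.007
```

{"api": "move_arm", "payload": {"turn": [[0, 0, 0], [0, 0, 0], [0, 0, 0]], "dp": [[-0.04, 0, -0.003], [-0.04, 0, 0], [-0.04, 0, 0]], "jaw": [1, 1, 1]}}

```text
clock: 25.5
tool_pos: [0.5666, 0.0856, 0.0301]
eef_rot: [0.985, 0.174, 0.004, -0.0]
contact_force: [2.7, 2.1, 9.3]
opening: 0.006
```

```bash
cat > m.py <<'E'
from h import *
from plant import r
import sys
n=sys.argv[1]
s=snap(r,'scene',n+'.png')
to(r.get_state(),[*wor(-.045,0),.030])
cv2.imwrite('pics/'+n+'z.png',cv2.resize(s['frame'][240:310,280:380],None,fx=8,fy=8,interpolation=cv2.INTER_CUBIC))
F=s['frame'].astype(int);m=((F[...,2]-F[...,1]>60)&(F[...,0]>70)).astype(np.uint8); m[:265]=0;m[292:]=0;m[:,:300]=0;m[:,345:]=0
v,u=np.nonzero(m);print('tablet',len(u),loc(onz(s,u.mean(),v.mean(),.0305)))
f=cv2.cvtColor(s['frame'],cv2.COLOR_BGR2HSV);b=cv2.inRange(f,(105,110,50),(130,255,255)); b[:265]=0;b[295:]=0;b[:,:int(u.mean())+2]=0;b[:,345:]=0
v,u=np.nonzero(b)
if len(u): print('pad',len(u),loc(onz(s,u.mean(),v.mean(),.031)))
E
python3 m.py s13
```

```text
t 25.55 p [0.5663 0.0855 0.03  ] yaw 20.01 tilt [0.0066 0.0015] F [2.79 2.31 8.14] op 0.007 q [-0.36  0.95  0.22  1.87 -0.53  0.37 -0.95]
turn left (units, tool z): 1.940490975442799e-05
units in tool axes now: [-0.126 -0.011  0.001]
tablet 52 [ 0.02417349 -0.00269681]
pad 11 [0.01240124 0.00036559]
```

View pics/s13z.png

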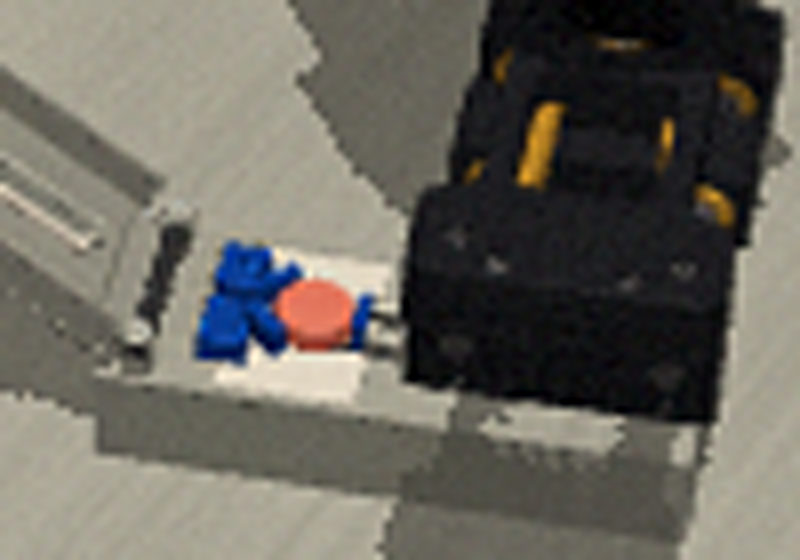

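{"api": "move_arm", "payload": {"turn": [[0, 0, 0], [0, 0, 0], [0, 0, 0]], "dp": [[-0.04, 0, -0.003], [-0.04, 0, -0.002], [-0.03, 0, 0]], "jaw": [1, 1, 1]}}

```text
clock: 25.8
tool_pos: [0.5635, 0.0845, 0.03]
eef_rot: [0.985, 0.174, 0.003, -0.0]
contact_force: [2.3, 1.7, 7.3]
opening: 0.007
```

{"api": "move_arm", "payload": {"turn": [[0, 0, 0], [0, 0, 0], [0, 0, 0], [0, 0, 0], [0, 0, 0], [0, 0, 0], [0, 0, 0]], "dp": [[0, 0, -0.15], [0, 0, -0.05], [0.3, 0, 0], [0.28, 0, 0], [0.05, 0, 0], [0, 0, 0], [0, 0, 0]], "jaw": [1, 1, 1, 1, 1, 1, 1]}}

```text
clock: 26.38
tool_pos: [0.5753, 0.0889, 0.0335]
eef_rot: [0.985, 0.174, -0.0, 0.0]
contact_force: [-0.3, 0.1, 0.4]
opening: 0.003
```

```bash
python3 m.py s14
```

```text
t 26.43 p [0.5751 0.0888 0.0336] yaw 19.98 tilt [-0.0008 -0.0002] F [ 0.34  1.12 -0.07] op 0.002 q [-0.37  0.96  0.25  1.84 -0.52  0.41 -0.97]
turn left (units, tool z): -5.393396025547127e-05
units in tool axes now: [-0.501 -0.006  0.143]
tablet 55 [ 0.02466735 -0.00252936]
pad 13 [0.0134905  0.00116832]
```

View pics/s14z.png

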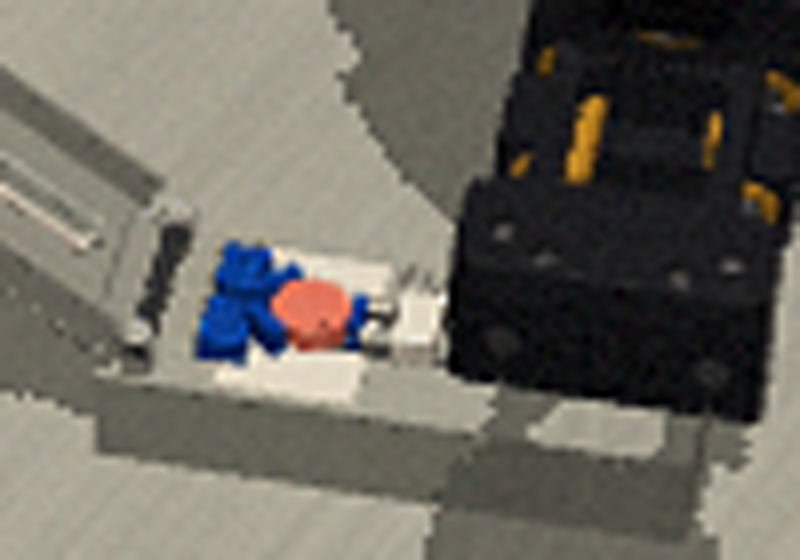

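```bash
cat > prof.py <<'E'
from h import *
import sys
for n in sys.argv[1:]:
    s=load(n); F=cv2.GaussianBlur(s['frame'],(3,3),0.6).astype(np.float32)
    xs=np.arange(-30,32,1.0); 
    acc=[]
    for x in xs:
        c=np.zeros(3)
        for y in (-2,0,2):
            u,v=proj(s,[*wor(x/1000,y/1000),.034]); c+=cv2.getRectSubPix(F,(1,1),(float(u),float(v)))[0,0]/3
        acc.append(c)
    acc=np.array(acc).astype(int)
    print(n,'B-R and grey'); print(' '.join(f'{int(x)}:{a[0]-a[2]}/{a[1]}' for x,a in zip(xs,acc)))
E
python3 prof.py scene0 s6 s12 s14; python3 - <<'E'
from h import *
a=[cv2.resize(load(n)['frame'][262:300,290:365],None,fx=10,fy=6.5,interpolation=cv2.INTER_CUBIC) for n in('s6','s14')]
cv2.imwrite('pics/cmp.png',np.vstack(a))
E
```

```text
scene0 B-R and grey
-30:-11/105 -29:-11/103 -28:-12/104 -27:-13/105 -26:-13/104 -25:-13/102 -24:-14/105 -23:-17/116 -22:-22/154 -21:-27/184 -20:-28/194 -19:-30/199 -18:-30/199 -17:-29/199 -16:-30/199 -15:-29/197 -14:-27/192 -13:-23/174 -12:-19/140 -11:-16/115 -10:-14/100 -9:-14/99 -8:-16/104 -7:-13/104 -6:-7/100 -5:19/86 -4:55/65 -3:78/58 -2:89/62 -1:62/73 0:25/88 1:3/96 2:-11/103 3:-13/102 4:-12/101 5:-12/100 6:-11/101 7:-13/113 8:-16/127 9:-19/140 10:-22/148 11:-20/146 12:-20/145 13:-20/144 14:-20/143 15:-21/143 16:-22/145 17:-21/145 18:-20/145 19:-21/149 20:-23/159 21:-28/180 22:-29/192 23:-30/196 24:-30/199 25:-30/198 26:-28/195 27:-22/183 28:-11/165 29:3/142 30:16/116 31:28/95
s6 B-R and grey
-30:-13/113 -29:-13/112 -28:-13/113 -27:-13/113 -26:-13/111 -25:-13/109 -24:-15/111 -23:-18/123 -22:-24/162 -21:-28/193 -20:-30/204 -19:-32/209 -18:-31/209 -17:-30/209 -16:-30/209 -15:-29/208 -14:-27/203 -13:-24/184 -12:-20/149 -11:-17/124 -10:-14/109 -9:-14/108 -8:-16/111 -7:-12/110 -6:-6/105 -5:21/91 -4:59/68 -3:85/61 -2:95/66 -1:68/78 0:28/94 1:6/104 2:-8/111 3:-16/111 4:-26/109 5:-57/10
[... 892 characters left out ...]
27:-118/113 28:-89/108 29:-46/101 30:-7/99 31:24/97
s14 B-R and grey
-30:3/15 -29:4/15 -28:4/14 -27:4/14 -26:3/18 -25:3/23 -24:2/26 -23:2/28 -22:1/29 -21:-1/29 -20:0/27 -19:0/24 -18:1/19 -17:1/15 -16:1/12 -15:2/11 -14:4/11 -13:4/13 -12:4/13 -11:2/18 -10:-1/27 -9:-5/49 -8:-12/80 -7:-19/122 -6:-24/173 -5:-28/201 -4:-29/213 -3:-30/216 -2:-30/215 -1:-30/216 0:-31/217 1:-30/214 2:-27/206 3:-25/176 4:-21/140 5:-17/120 6:-16/114 7:-15/121 8:-15/126 9:-11/126 10:3/117 11:41/91 12:79/68 13:91/67 14:74/74 15:-3/93 16:-76/111 17:-112/118 18:-133/120 19:-136/119 20:-135/117 21:-134/117 22:-134/117 23:-134/117 24:-133/117 25:-132/118 26:-134/119 27:-135/119 28:-136/119 29:-138/119 30:-139/118 31:-137/116
```

View pics/cmp.png

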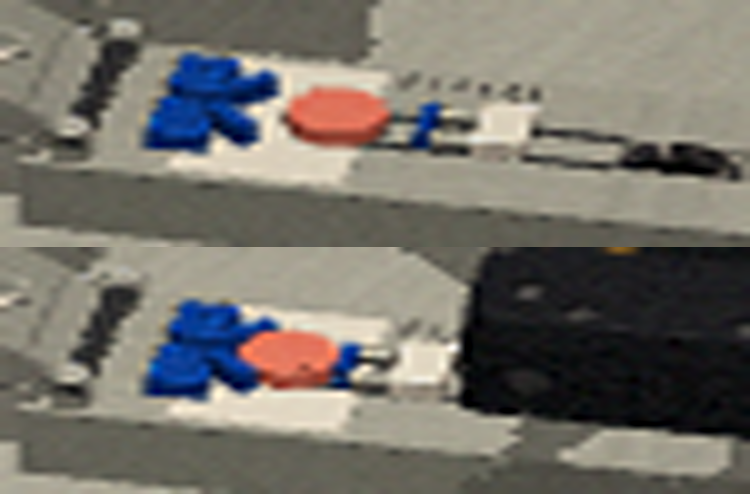

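{"api": "move_arm", "payload": {"turn": [[0, 0, 0], [0, 0, 0], [0, 0, 0], [0, 0, 0], [0, 0, 0]], "dp": [[0.04, 0, 0.06], [0, 0, 0.05], [0, 0, 0.02], [0, 0, 0], [0, 0, 0]], "jaw": [1, 1, 1, 1, 1]}}

```text
clock: 26.85
tool_pos: [0.5762, 0.0892, 0.0306]
eef_rot: [0.985, 0.173, -0.0, -0.0]
contact_force: [-0.7, -0.8, 1.0]
opening: 0.004
```

{"api": "move_arm", "payload": {"turn": [[0, 0, 0], [0, 0, 0], [0, 0, 0]], "dp": [[0, 0, 0.01], [0, 0, 0], [0, 0, 0]], "jaw": [1, 1, 1]}}

```text
clock: 27.1
tool_pos: [0.5763, 0.0892, 0.0305]
eef_rot: [0.985, 0.173, -0.0, -0.0]
contact_force: [-0.6, 0.2, 1.6]
opening: 0.007
```

{"api": "move_arm", "payload": {"turn": [[0, 0, 0], [0, 0, 0], [0, 0, 0]], "dp": [[0, 0, 0.01], [0, 0, 0], [0, 0, 0]], "jaw": [1, 1, 1]}}

```text
clock: 27.35
tool_pos: [0.5764, 0.0892, 0.0303]
eef_rot: [0.985, 0.173, 0.0, -0.0]
contact_force: [-1.2, -0.5, 5.4]
opening: 0.004
```

{"api": "move_arm", "payload": {"turn": [[0, 0, 0], [0, 0, 0], [0, 0, 0]], "dp": [[0, 0, 0.013], [0, 0, 0], [0, 0, 0]], "jaw": [1, 1, 1]}}

```text
clock: 27.6
tool_pos: [0.5765, 0.0893, 0.0303]
eef_rot: [0.985, 0.173, 0.0, -0.0]
contact_force: [-1.8, 0.3, 7.6]
opening: 0.009
```

{"api": "move_arm", "payload": {"turn": [[0, 0, 0], [0, 0, 0], [0, 0, 0], [0, 0, 0], [0, 0, 0]], "dp": [[-0.04, 0, 0.005], [-0.04, 0, 0.003], [-0.04, 0, 0.003], [-0.04, 0, 0], [-0.04, 0, 0]], "jaw": [1, 1, 1, 1, 1]}}

```text
clock: 28.02
tool_pos: [0.5747, 0.0886, 0.0304]
eef_rot: [0.985, 0.174, 0.003, -0.0]
contact_force: [2.6, 1.0, 5.4]
opening: 0.007
```

```bash
python3 - <<'E'
from h import *
from plant import r
to(r.get_state(),[*wor(-.048,0),.030])
E
```

```text
t 28.02 p [0.5747 0.0886 0.0304] yaw 20.01 tilt [0.0062 0.0013] F [2.61 0.96 5.36] op 0.007 q [-0.37  0.96  0.24  1.85 -0.53  0.39 -0.96]
turn left (units, tool z): 2.596946490401011e-05
units in tool axes now: [-0.361 -0.01   0.014]
```

{"api": "move_arm", "payload": {"turn": [[0, 0, 0], [0, 0, 0], [0, 0, 0], [0, 0, 0], [0, 0, 0]], "dp": [[0, 0, 0.01], [-0.03, 0, 0.003], [-0.04, 0, 0], [-0.04, 0, 0], [-0.04, 0, 0]], "jaw": [1, 1, 1, 1, 1]}}

```text
clock: 28.43
tool_pos: [0.5716, 0.0875, 0.0304]
eef_rot: [0.985, 0.174, 0.004, -0.0]
contact_force: [3.1, 2.0, 7.8]
opening: 0.004
```

```bash
python3 m.py s15; python3 prof.py s15|tail -1|tr ' ' '\n'|awk -F: '$1>-8&&$1<17'|tr '\n' ' '
```

```text
t 28.48 p [0.5714 0.0874 0.0304] yaw 20.01 tilt [0.0067 0.0015] F [3.49 1.86 7.81] op 0.004 q [-0.36  0.96  0.23  1.86 -0.53  0.38 -0.96]
turn left (units, tool z): 2.4293912837139132e-05
units in tool axes now: [-0.34  -0.01   0.013]
tablet 55 [ 0.02466735 -0.00252936]
pad 13 [0.01367541 0.00098765]
-7:3/16 -6:2/18 -5:-3/39 -4:-8/66 -3:-16/114 -2:-25/175 -1:-29/203 0:-31/216 1:-31/219 2:-30/218 3:-28/212 4:-27/203 5:-23/172 6:-18/140 7:-16/128 8:-16/123 9:-12/125 10:0/120 11:36/96 12:73/73 13:88/71 14:73/76 15:-4/94 16:-76/112
```

Jaw front moved 1.9 mm while pad and tablet stayed put, so the pad is compressed about 2 mm. About 5 mm more of rim.

{"api": "move_arm", "payload": {"turn": [[0, 0, 0], [0, 0, 0], [0, 0, 0], [0, 0, 0]], "dp": [[-0.04, 0, 0.002], [-0.04, 0, 0], [-0.04, 0, 0], [-0.04, 0, 0]], "jaw": [1, 1, 1, 1]}}

```text
clock: 28.82
tool_pos: [0.568, 0.0862, 0.0304]
eef_rot: [0.985, 0.174, 0.004, -0.0]
contact_force: [3.0, 1.7, 7.5]
opening: 0.004
```

```bash
python3 m.py s16; python3 prof.py s16|tail -1|tr ' ' '\n'|awk -F: '$1>-8&&$1<17'|tr '\n' ' '
```

```text
t 28.87 p [0.5678 0.0861 0.0304] yaw 20.01 tilt [0.0071 0.0016] F [2.26 2.41 7.44] op 0.003 q [-0.36  0.96  0.23  1.87 -0.53  0.37 -0.95]
turn left (units, tool z): 3.965097373021346e-05
units in tool axes now: [-0.187 -0.009  0.014]
tablet 55 [ 0.02466735 -0.00252936]
pad 11 [ 0.0135683  -0.00016343]
-7:3/16 -6:2/16 -5:1/15 -4:1/14 -3:1/15 -2:0/17 -1:-3/34 0:-7/56 1:-15/107 2:-24/166 3:-28/195 4:-30/214 5:-28/209 6:-27/195 7:-23/164 8:-20/139 9:-14/131 10:-1/120 11:36/95 12:73/72 13:88/69 14:76/73 15:0/91 16:-72/110
```

Gap pad–jaw has gone from 7.7 to 3.75 mm: pad pressed back ≈ 3.9 mm. Lift off and check.

{"api": "move_arm", "payload": {"turn": [[0, 0, 0], [0, 0, 0], [0, 0, 0], [0, 0, 0], [0, 0, 0], [0, 0, 0], [0, 0, 0], [0, 0, 0], [0, 0, 0]], "dp": [[0, 0, -0.1], [0, 0, -0.3], [0, 0, -0.6], [0, 0, -0.8], [0, 0, -0.8], [0.8, 0, -0.6], [0.8, -0.5, 0], [0.8, -0.5, 0], [0, 0, 0]], "jaw": [1, 1, 1, 1, 1, 1, 1, 1, 1]}}

```text
clock: 29.62
tool_pos: [0.6146, 0.1343, 0.1094]
eef_rot: [0.984, 0.176, 0.002, -0.002]
contact_force: [1.0, 1.5, -0.2]
opening: 0.003
```

```bash
python3 m.py s17; python3 prof.py s17|tail -1|tr ' ' '\n'|awk -F: '$1>-8&&$1<17'|tr '\n' ' '; python3 - <<'E'
from h import *
for a in ('scene0','s17'):
    s=load(a);print(s['frame'].shape)
d=cv2.absdiff(load('scene0')['frame'],load('s17')['frame']).max(2); 
for n,(x,y,w,h) in dict(bottle=(350,350,50,70),crusher=(440,170,50,100),scoop=(300,200,70,30)).items(): print(n,(d[y:y+h,x:x+w]>60).sum())
E
```

```text
t 29.67 p [0.6127 0.1317 0.1089] yaw 20.21 tilt [0.0006 0.0015] F [-0.71 -0.65 -0.24] op 0.002 q [-0.48  0.89  0.36  1.68 -0.47  0.66 -1.08]
turn left (units, tool z): 0.0005786540386079903
units in tool axes now: [-2.51   1.086  3.154]
tablet 55 [ 0.02466735 -0.00252936]
pad 11 [ 0.0135683  -0.00016343]
-7:-15/117 -6:-15/114 -5:-16/120 -4:-19/135 -3:-24/166 -2:-27/197 -1:-29/209 0:-30/214 1:-31/214 2:-30/213 3:-30/214 4:-29/213 5:-27/207 6:-23/197 7:-20/166 8:-18/140 9:-14/132 10:-2/120 11:35/96 12:72/74 13:87/70 14:74/74 15:0/91 16:-71/108 (480, 640, 3)
(480, 640, 3)
bottle 0
crusher 0
scoop 10
```

View pics/s17z.png

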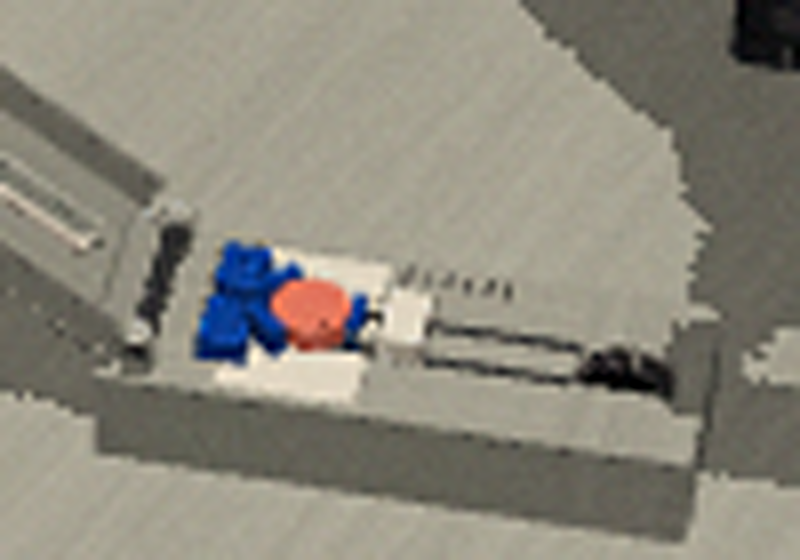

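View pics/s17.png

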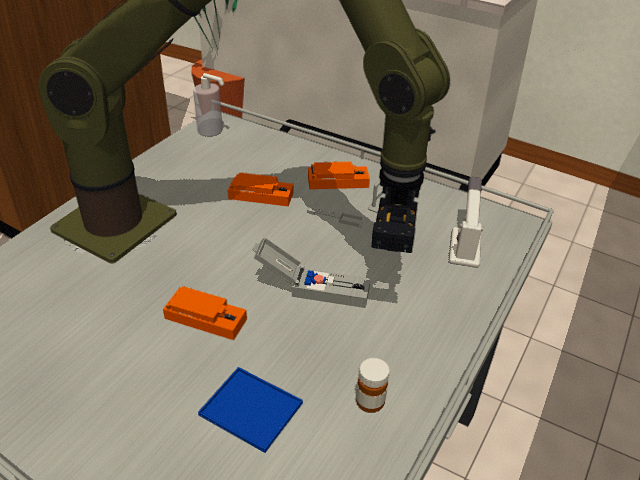

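The tablet sits in the V at zoom pixel (313,312), with the pad against it and the jaw holding. The cover is open and the gripper is clear. Let the arm settle, then hand in.

{"api": "move_arm", "payload": {"turn": [[0, 0, 0], [0, 0, 0], [0, 0, 0], [0, 0, 0]], "dp": [[0, 0, 0], [0, 0, 0], [0, 0, 0], [0, 0, 0]], "jaw": [1, 1, 1, 1]}}

```text
clock: 30.0
tool_pos: [0.6117, 0.1277, 0.1091]
eef_rot: [0.985, 0.173, -0.0, 0.0]
contact_force: [-0.5, 0.5, -0.0]
opening: 0.007
```

```bash
python3 -c "
from plant import r
print(r.get_state()['contact_force']); print(r.finish_job())"
```

```text
[-0.49567577  0.54332966 -0.03434147]
the job is handed in; nothing more can be done
None
```

I laid the tablet flat on the splitter's bed. Four light strokes on the thumbwheel then closed the jaw until the tablet stopped moving in the V. The job was handed in at about 30 s of the 72 s allowed; it reports no verdict.

- **Pad travel:** in the last pictures the gap between pad and jaw had shrunk from 7.7 mm to about 3.75 mm. That puts the pad about 3.9 mm back, close to half its travel, and it did not change after I let go.
- **Tablet position:** the tablet did not move during the last 4 mm or so of jaw travel, so it is seated in the V. Its measured centre agreed with my estimate of home along the splitter to within about 1 mm. Across the splitter it read about 2.5 mm off to one side both before and after closing, which I took to be a bias in the picture measurement.
- **Wheel force:** the largest reading on the wheel was about 10 N, against the 12 N limit. I only read the force at the end of each short move.
- **Surroundings:** the cover is still open. The bottle and crusher show no change in the pictures. The scoop area differs by a few pixels, which I put down to the arm's shadow. The gripper was clear of everything at the end.

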